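# Fetch the large sealing plate from under the balanced sash

## Robot

A 7-joint arm with a two-finger parallel gripper is mounted at the origin on the work surface; the furniture and walls round the work are solid. World frame = base frame: x ahead of the robot, y to its left, z up, the work surface at z = 0. Lengths are in m, angles in rad, forces in N, time in s.
With the tool pointing down it reaches from about 0.4 to 0.85 m from the base axis. Payload 10.4 kg.
Tool frame: the origin (TCP) lies at the very end of the fingers, on their centre line; the grasp point (between the pads) lies 19 mm behind it (manip.grip_depth is the distance from the TCP to the grasp point, in m); z points along the fingers, x is the direction in which the jaws open and shut, and the axes are right-handed (so a half turn about z gives the same grasp; the last joint's range is limited). The gripper opens to 85 mm and grips with 20 to 120 N. Pads are 22 mm wide; open, the fingers measure 114 mm over their backs; the gripper's body (76 mm by 85 mm) begins 54 mm behind the grasp point. The pads swing forward as they close: fully open they stand 13 mm farther back than shut.
Start: joints at [-1.288, 0.332, -0.065, 1.46, 0.022, 1.35, -0.088], TCP at [0.188, 0.596, 0.231] pointing down, gripper open.
Joint ranges: [-2.6, 2.6], [-0.5, 2.12], [-1.47, 1.34], [0.16, 2.42], [-1.27, 4.41], [0.06, 2.06], [-2.6, 2.6]. Speed limits (rad/s): [2.22, 2.22, 2.79, 2.79, 3.14, 3.14, 3.14].

## Interface

Orientations are given as a unit quaternion [x, y, z, w].
In Python, from workcell import manip, cams gives the robot as it stands. The module is installed in compiled form; this text tells all that it offers.
- The arm moves only by the tool move_arm, never from a script. Its arguments are lists of equal length, an entry for each row: "claw": the opening, from 0 (shut) to 1 (fully open); "dp": the shift along the tool's x, y, z as a fraction of full scale, a list of three; "turn": the turn, a rotation vector about the tool's x, y, z as a fraction of full scale, a list of three. A call has 1 to 8 rows; each row shifts and turns the commanded pose from where the row before left it, along the tool's axes as they then stand; what a row does not reach is not made up. Full scale, the value 1, is 200 mm for a shift and 45 degrees for a turn. A row lasts 1/12 s, in which the tool goes at most 41.7 mm and 7.16 degrees, less where a joint would pass 70% of its speed; a pose out of reach is approached as far as the arm can. A call with a number of a shift or a turn outside -1 to 1 is refused whole. A call with a gripper value outside its range is refused whole. The fingers move at their own pace and stop on an object; "grip_force" is the grip in N (left out, the last holds). Time passes only in rows, so rows that do not move let the fingers close. It gives the time, the measured TCP pose, the force and the opening at its end, in the units of the state.
- manip.get_obs(): the state, without advancing time (a new reading comes with each control period).
- cams.camera(name): name is "side" or "top"; returns the picture (420x560x3 uint8, red, green, blue); there is no depth.
- cams.camera_info(name): a dict with "fx", "fy", "cx", "cy" (pixels), "dist" ([k1, k2, p1, p2, k3] as OpenCV has them; the pictures are not rectified), "pose" (4x4, takes a point from camera to world coordinates). Camera axes: x right, y down, z forward; pixel columns grow to the right and rows downward; lengths in m; the calibration is good to about 2 mm. A picture is of the moment at which its call begins. camera_info takes no time and is no camera call.
- manip.hand_in(): hands the job in, once; it reports no verdict.
The state is a dict: "clock": time; "joint_pos": joint angles; "joint_velocities": joint speeds; "tau": joint torques, N m; "position": TCP position; "ee_rot": TCP orientation; "ft_force": force on the tool from outside, world axes, zero at the start; "torque": the same for the moment, N m; "grip_width": opening from 0.0 (shut) to 1.0 (fully open).
Only numpy, scipy, OpenCV 4.12 (cv2) and the standard library are available. Lean on these libraries where they do the work, as an engineer would, in place of code of your own. Each camera call takes 0.05 s, during which the arm holds its last target.

## Task

Raise the clear sliding sash of the grey dust cabinet by its black handle to a height where it stays up by itself when you let go (lower down it falls shut, higher up its counterweight runs it up, and it must not reach its top stop). Then reach under it, take the larger of the two round metal plates out and lower it, standing on edge, into the free slot of the rack on the left. Leave the sash standing open by itself and the other plates where they are.

Things in the scene. Friction and masses are not known exactly. Their poses are not given: they have to be found in the camera images.
- cabinet: Fixed grey dust cabinet 294 mm wide (y), 200 deep, 295 high, inside 270 wide. Origin: middle of its lower front edge, on the table; x into the cabinet, y left as seen from the robot, z up. Above the 30 mm front lip (top edge x 0, z 30 mm) the open front slopes up and back along (0.5, 0, 0.866), 30 deg from vertical; a fixed panel closes it from 210 mm up the slope.
- cradle (a point): Point in the cabinet midway between its two plate places, on the rods' axis height (z 24 mm, x 100 mm); cabinet axes. Two 8 mm steel rods along y, 30 mm before and behind it, carry plates on edge at y = +60 and -60 mm. Four 7 mm posts at each plate, topping out 40 mm above this point, 26 mm before and behind the plate's centre, 18 mm clear between them across its thickness.
- sash (a joint): Clear sash (268 mm wide, 200 long) sliding up the front slope, m: 0 shut, 0.26 top stop; the opening equals this value. About 0.8 kg, differing per run, on a counterweight that pulls harder the higher it is (about 27 N per m). Its balance height lies between 0.165 and 0.225, differing per run; within 10 mm of it friction (0.3 N) holds it; below it falls shut, above it creeps up, ever faster.
- sash_handle (a point): Middle of the black handle, a fin on the middle of the sash's lower bar: 16 mm thick (y), 30 along the slope, standing 46 out square to the sash, this point 23 mm from either end; free on both sides, can be pinched across its thickness. Moves with the sash. x axis: square to the sash, into the cabinet; y the cabinet's y; z up the slope.
- big_plate: The plate to fetch: round flat metal plate, 100 mm in diameter, 14 mm thick, 0.25 kg, with a hub 22 mm in diameter standing 2 mm out of each face. Origin at its centre; y axis is the disc's axis. Stands on edge in the cabinet, centre 69 mm above the table, in the left or the right place.
- small_plate: Like the other but 72 mm in diameter; stands in the other place in the cabinet; to be left there. Origin at its centre, y axis is the disc's axis.
- racked_plate: Another 72 mm plate, already standing in the rack's other slot (rack y = +42 mm); to be left there. Origin at its centre, y axis is the disc's axis.
- rack: Fixed rack: grey base 110 x 170 x 10 mm (x, y, z); two 8 mm steel rods along y at x = -30 and +30 mm, z 32; per slot four 7 mm round-topped tines up to 72 mm high at x = -26 and +26 mm, 18 mm clear between them across a plate's thickness. Two slots, at y = -42 (free) and +42 mm (taken). Origin: centre of its underside, on the table.
- rack_slot (a point): Where the large plate's centre is when it stands home in the rack's free slot: resting on both rods, 77 mm above the table. Axes are the rack's: the plate's axis must lie along y.

How it is judged:
On the way, in this order (a step that is already met when the one before it is completed fails the run):
1. the sash stands open by itself, let go, for half a second (value of joint sash between 0.12 and 0.253 m and velocity of joint sash between -0.01 and 0.01 m/s and contact force between each of the arm, the fingers and sash below 0.2 N), for 0.5 s.
2. the large plate is out of the cabinet, with the sash still open (x of big_plate in the frame of cabinet below -0.02 m and value of joint sash above 0.12 m), for 0.1 s.
At the end, for the whole second after the job is handed in: The large plate stands on edge, released and at rest, home in the rack's free slot (centre within 10 mm sideways, 6 mm in height; axis within 0.15 rad of the rack's y); the sash stays open by itself at 0.12 to 0.253 m; the smaller plates are within 15 mm of where they were (horizontal distance between big_plate and rack_slot below 0.01 m and z of big_plate in the frame of rack_slot between -0.006 and 0.006 m and angle between the y axis of big_plate and the y axis of rack, either way round below 0.15 rad and linear speed of big_plate below 0.02 m/s and value of joint sash between 0.12 and 0.253 m and velocity of joint sash between -0.01 and 0.01 m/s and distance of each of small_plate, racked_plate from where it was at the start of the episode below 0.015 m); the robot touches nothing.
It fails at once if the sash reaches its top stop (value of joint sash above 0.256 m).
It fails at once if the large plate is dropped into the rack instead of being lowered (horizontal distance between big_plate and rack_slot below 0.06 m and linear speed of big_plate above 0.5 m/s and contact force between the fingers and big_plate below 0.3 N).
It fails at once if one of the smaller plates is knocked out of its place (distance of any of small_plate, racked_plate from where it was at the start of the episode above 0.03 m).
It also fails if it takes over 64 s, if anything falls off the work surface, if the arm or the gripper's body presses on something with over 40 N, if the wrist force passes 120 N, or if a joint passes its speed limit or range.

## Working session

There is one attempt and no reset: what is moved stays moved. The work goes in short steps, Python scripts to look and compute and a tool call to move; the robot and the scene stay as the last step left them, time stands still between calls to the robot, and variables do not carry over. Pictures are saved under pics/ and viewed, and the job is handed in when it is done.

Besides the shell and the picture viewer there is one more tool, called after "Call:" by a JSON object that holds its "api" and its "payload", one argument or row to a line. move_arm: Moves the arm, as the interface text tells. Shift numbers are shares of 200 mm and turn numbers shares of 45 degrees, none past 1 either way. Its arguments: {"type":"object","properties":{"claw":{"type":"array","items":{"type":"number"}},"dp":{"type":"array","items":{"type":"array","items":{"type":"number"}}},"turn":{"type":"array","items":{"type":"array","items":{"type":"number"}}},"grip_force":{"type":"number"}},"required":["claw","dp","turn"]}

```bash
ls; mkdir -p pics; python3 - <<'E'
from workcell import manip, cams
import cv2
print(manip.get_obs(), manip.grip_depth)
for n in ("side","top"):
    print(n,cams.camera_info(n))
    cv2.imwrite(f"pics/{n}0.png",cams.camera(n)[:,:,::-1])
E
```

```text
pics
{'clock': 0.0, 'joint_pos': array([-1.28761335,  0.33285003, -0.06468378,  1.46095868,  0.02156992,
        1.34983451, -0.08846892]), 'joint_velocities': array([ 2.21654760e-03, -2.93863064e-05, -6.92173346e-04, -8.38091248e-04,
        1.16588244e-03, -2.99917565e-04, -1.86726250e-04]), 'tau': array([-8.39504137e-04, -6.25450373e+01,  4.87658079e-02, -3.91606307e+01,
        1.62073423e-02,  9.84915532e-03, -3.71363262e-05]), 'position': array([0.18804465, 0.5956615 , 0.2305212 ]), 'ee_rot': array([ 8.06538982e-01,  5.91180523e-01, -5.35831083e-04,  4.15990185e-04]), 'ft_force': array([-0.64168752, -0.06348639,  0.15017222]), 'torque': array([-0.07181971, -0.01339893,  0.03830575]), 'grip_width': 1.0013429000169234} 0.0187
side {'fx': 495.6103088743119, 'fy': 495.6103088743119, 'cx': 276.27598188775835, 'cy': 218.8640617012467, 'dist': array([-0.04629837,  0.        ,  0.        ,  0.        ,  0.        ]), 'pose': array([[-0.89891557, -0.29653715,  0.32251592, -0.02141185],
       [-0.43768851,  0.57508323, -0.69116427,  1.12131162],
       [ 0.01948238, -0.76245983, -0.64674217,  1.10004621],
       [ 0.        ,  0.        ,  0.        ,  1.        ]])}
top {'fx': 383.93519901930847, 'fy': 383.93519901930847, 'cx': 283.84532836484715, 'cy': 211.53587985901217, 'dist': array([-0.01317543,  0.        ,  0.        ,  0.        ,  0.        ]), 'pose': array([[-4.98980940e-04, -9.84389047e-01,  1.76005553e-01,
         2.93708509e-01],
       [-9.99926558e-01,  2.62241659e-03,  1.18322055e-02,
         2.15791690e-02],
       [-1.21090534e-02, -1.75986723e-01, -9.84318061e-01,
         1.04940047e+00],
       [ 0.00000000e+00,  0.00000000e+00,  0.00000000e+00,
         1.00000000e+00]])}
```

View pics/side0.png

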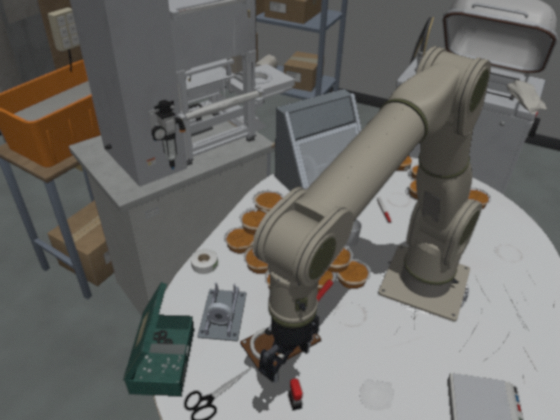

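View pics/top0.png

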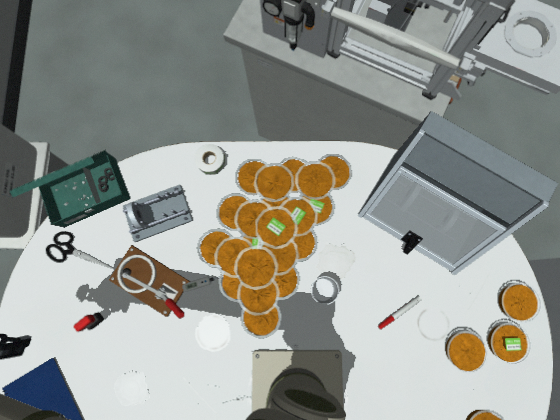

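```bash
cat > h.py <<'E'
import numpy as np, cv2
from scipy.spatial.transform import Rotation as R
from workcell import manip, cams
def KD(n):
    i=cams.camera_info(n); K=np.array([[i['fx'],0,i['cx']],[0,i['fy'],i['cy']],[0,0,1]]); return K,np.array(i['dist']),np.array(i['pose'])
def proj(n,P):
    K,D,T=KD(n); P=np.atleast_2d(np.asarray(P,float)); Ti=np.linalg.inv(T)
    return cv2.projectPoints((P@Ti[:3,:3].T+Ti[:3,3]),np.zeros(3),np.zeros(3),K,D)[0][:,0]
def ray(n,uv):
    K,D,T=KD(n); p=cv2.undistortPoints(np.array([[uv]],float),K,D)[0,0]
    return T[:3,3],T[:3,:3]@np.array([p[0],p[1],1])
def onz(n,uv,z):
    o,d=ray(n,uv); return o+d*(z-o[2])/d[2]
def tri(uvs,uvt):
    o1,d1=ray('side',uvs);o2,d2=ray('top',uvt)
    A=np.stack([d1,-d2],1); s=np.linalg.lstsq(A,o2-o1,rcond=None)[0]
    a=o1+d1*s[0];b=o2+d2*s[1]; return (a+b)/2,np.linalg.norm(a-b)
def shot(n,f,box=None,s=1,pts=None):
    im=cams.camera(n)[:,:,::-1].copy()
    cv2.imwrite(f'pics/raw_{f}.png',im); crop(f'raw_{f}',f,box,s,pts,n)
def crop(src,f,box,s,pts=None,n=None):
    im=cv2.imread(f'pics/{src}.png'); 
    x0,y0,x1,y1=box or (0,0,560,420)
    c=cv2.resize(im[y0:y1,x0:x1],None,fx=s,fy=s,interpolation=cv2.INTER_CUBIC)
    if pts is not None:
        for q in proj(n,pts): cv2.circle(c,(int((q[0]+.5-x0)*s),int((q[1]+.5-y0)*s)),2,(0,0,255),-1)
    cv2.imwrite(f'pics/{f}.png',c)
E
python3 - <<'E'
from h import *
print(proj('side',[[0,0,0],[.188,.596,.231]]),proj('top',[[0,0,0],[.188,.596,.231]]))
crop('top0','t_cab',(350,100,560,280),3.8)
crop('top0','t_rack',(110,160,210,260),6)
crop('side0','s_rack',(180,270,280,350),7)
crop('side0','s_cab',(260,80,380,260),4)
E
```

```text
[[424.91782561 280.7981182 ]
 [288.58003039 367.22766717]] [[297.27923727 396.37536053]
 [ 13.01556979 331.30044621]]
```

View pics/t_cab.png

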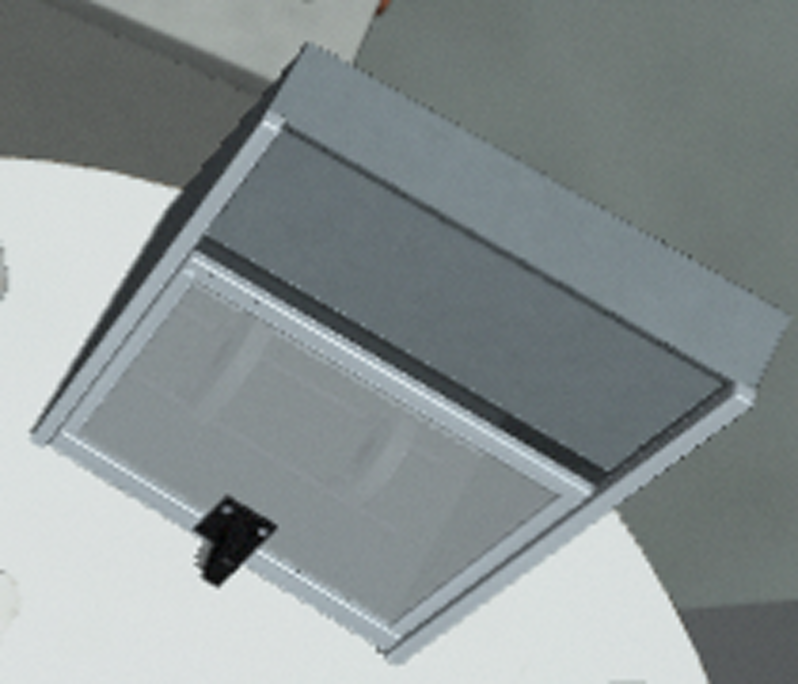

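View pics/t_rack.png

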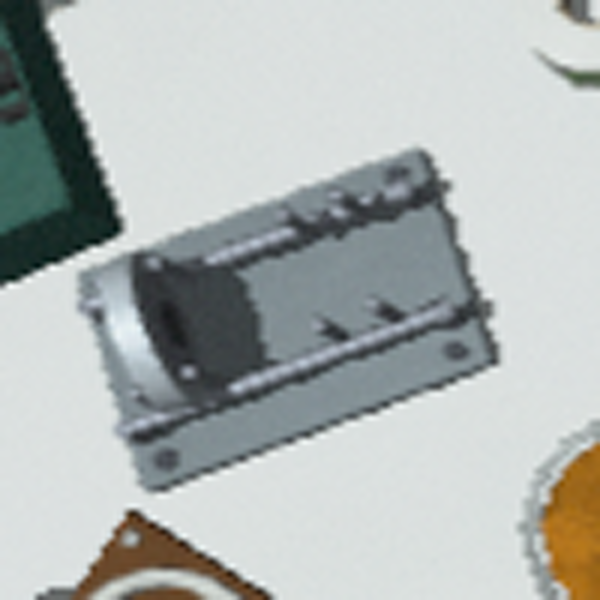

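View pics/s_rack.png

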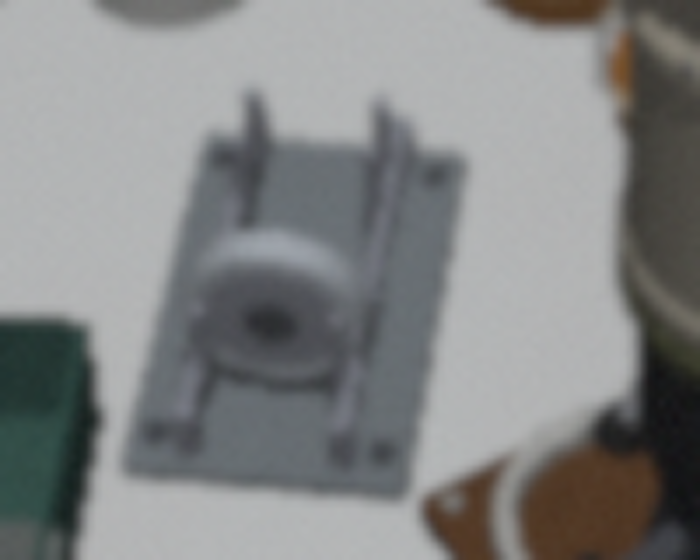

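View pics/s_cab.png

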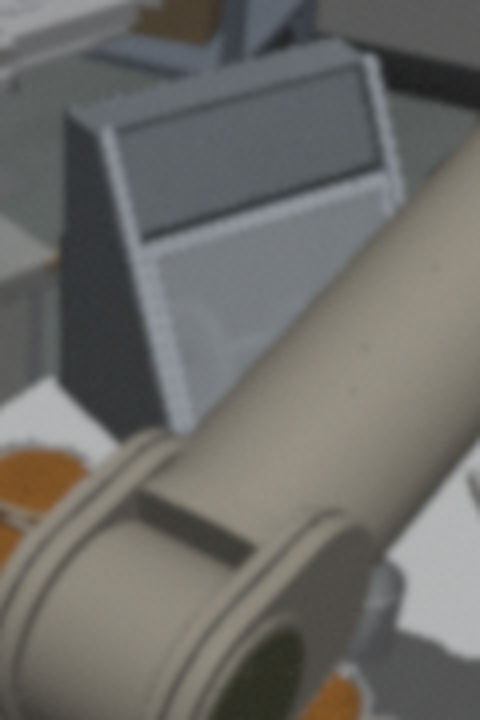

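```bash
cat > fit.py <<'E'
from h import *
from scipy.optimize import least_squares
def c2p(l,x0,y0,s): return [( (u+.5)/s-.5+x0,(v+.5)/s-.5+y0) for u,v in l]
def W(p,P):
    P=np.asarray(P,float); return np.c_[P[:,:2]@R.from_euler('z',p[2]).as_matrix()[:2,:2].T+p[:2],P[:,2]]
def fit(obs,p0):
    f=lambda p: np.concatenate([(proj(n,W(p,P))-np.array(q)).ravel() for n,P,q in obs])
    r=least_squares(f,p0,loss='soft_l1',f_scale=1.0)
    for n,P,q in obs: print(n,np.round(proj(n,W(r.x,P))-np.array(q),1).tolist())
    return r.x
if __name__=="__main__":
    tp=153/1000
    cab=fit([('top',[[.2,.147,.295],[.2,-.147,.295],[0,.147,.03],[0,-.147,.03],[tp,.147,.295],[tp,-.147,.295]],c2p([(308,42),(790,315),(35,435),(395,660),(275,118),(750,395)],350,100,3.8)),
     ('side',[[.2,.147,.295],[tp,.147,.295],[tp,-.147,.295]],c2p([(68,107),(103,125),(375,55)],260,80,4))],[.5,-.3,-.5])
    print('cab',cab, np.degrees(cab[2]))
    C=[[.055,.085,.01],[.055,-.085,.01],[-.055,-.085,.01],[-.055,.085,.01]]
    rk=fit([('top',C,c2p([(80,272),(425,150),(497,360),(152,490)],110,160,6)),
     ('side',C,c2p([(125,470),(215,135),(465,160),(405,497)],180,270,7))],[.45,.33,.3])
    print('rack',rk,np.degrees(rk[2]), W(rk,[[0,-.042,.077]]))
E
python3 fit.py
```

```text
top [[-0.4, 1.0], [0.7, 2.6], [-0.2, -1.1], [1.8, -0.8], [-2.6, -1.1], [1.1, 0.9]]
side [[0.0, 0.3], [-1.5, 1.6], [-0.8, 0.1]]
cab [ 0.39211729 -0.29126583 -0.57009771] -32.664192948658474
top [[-1.0, -0.0], [-0.5, -0.7], [-0.4, 0.7], [-1.8, 0.6]]
side [[-0.3, -1.2], [-0.6, -1.1], [1.1, -1.3], [0.6, -1.2]]
rack [0.47762893 0.38528862 0.35623076] 20.410519194958077 [[0.49227619 0.34592547 0.077     ]]
```

```bash
cat > ov.py <<'E'
from fit import *
cab=np.array([ 0.3921,-0.2913,-0.5701]); rk=np.array([.4776,.3853,.3562])
def seg(a,b,n=60): return np.linspace(a,b,n)
def cabpts(p,sash=0.0):
    L=[]
    for y in(.147,-.147):
        L+=[seg([0,y,0],[0,y,.03]),seg([0,y,.03],[.153,y,.295]),seg([.153,y,.295],[.2,y,.295])]
    for x,z in((0,.03),(.153,.295),(.2,.295)): L.append(seg([x,-.147,z],[x,.147,z]))
    for s in (sash,):
        for h in (0,.030): # handle at slope h.. base, out 46
            L+=[seg([ .5*(s+h),0,.03+.866*(s+h)],[.5*(s+h)-.866*.046,0,.03+.866*(s+h)+.5*.046])]
    return W(p,np.concatenate(L))
def ringy(c,r,n=60):
    t=np.linspace(0,2*np.pi,n); return np.c_[c[0]+r*np.cos(t),np.full(n,c[1]),c[2]+r*np.sin(t)]
def rkpts(p):
    L=[]
    for y in(.085,-.085):L.append(seg([-.055,y,.01],[.055,y,.01]))
    for x in(.055,-.055):L.append(seg([x,-.085,.01],[x,.085,.01]))
    for x in(-.03,.03):L.append(seg([x,-.085,.032],[x,.085,.032]))
    for y in(-.042,.042):
      for dy in(-.0125,.0125):
        for x in(-.026,.026): L.append(seg([x,y+dy,.01],[x,y+dy,.072],20))
    zc=.032+np.sqrt(.04**2-.03**2)
    for dy in(-.007,.007):L.append(ringy([0,.042+dy,zc],.036))
    return W(p,np.concatenate(L))
if __name__=="__main__":
    crop('top0','o1',(350,100,560,280),3.8,cabpts(cab),'top')
    crop('top0','o2',(110,160,210,260),6,rkpts(rk),'top')
    crop('side0','o3',(180,270,280,350),7,rkpts(rk),'side')
E
python3 ov.py
```

```text
(no output)
```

View pics/o1.png

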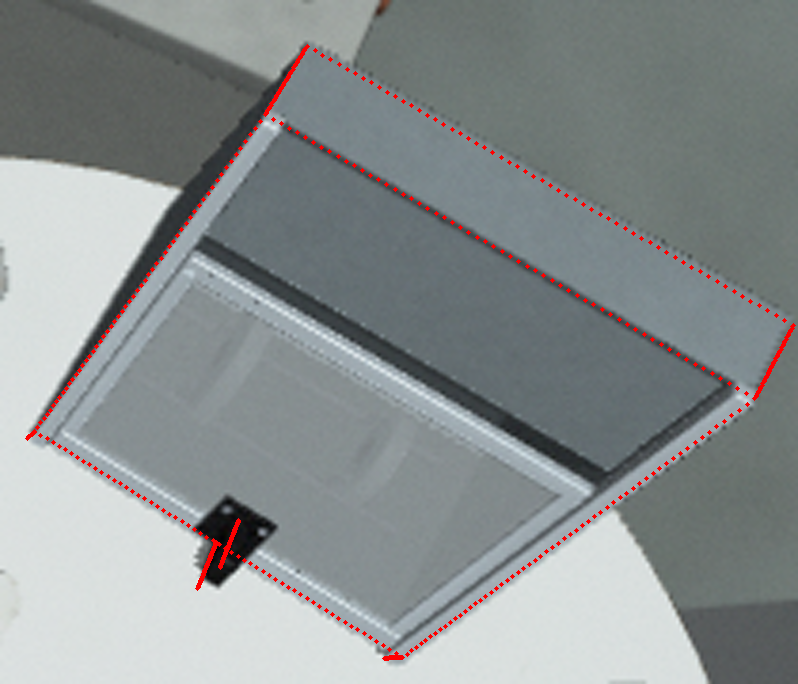

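View pics/o2.png

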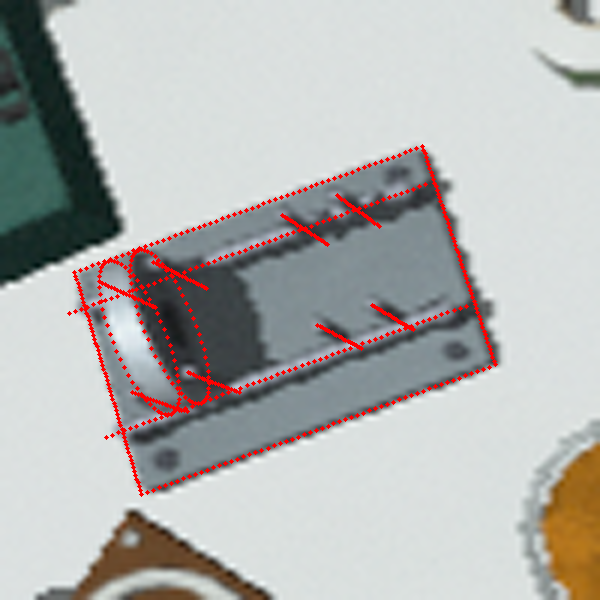

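View pics/o3.png

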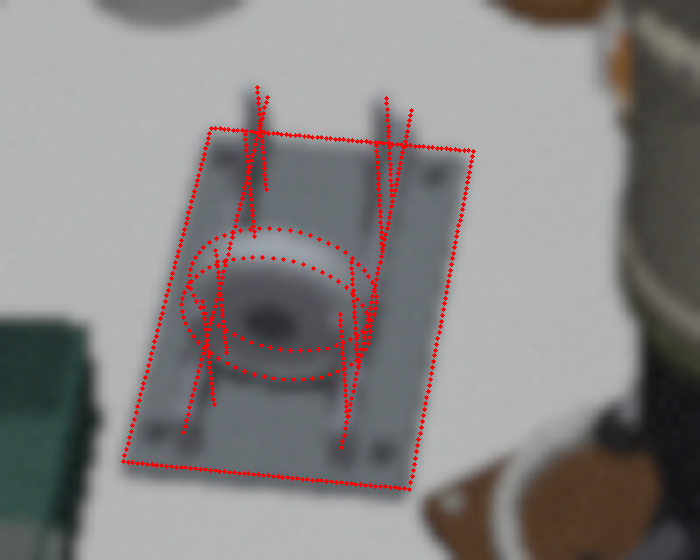

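```bash
cat > pl.py <<'E'
from ov import *
def cabR(p): return R.from_euler('z',p[2]).as_matrix()
def tool(yaw,tilt,flip=1):
    """tool z tilted `tilt` deg from straight down toward frame +x (yaw rad); tool x along frame y*flip"""
    t=np.radians(tilt); z=np.array([np.sin(t),0,-np.cos(t)]); x=np.array([0,flip,0.]); y=np.cross(z,x)
    return R.from_euler('z',yaw).as_matrix()@np.c_[x,y,z]
def plan(pos,Rt,n,start=None):
    """grid of rows to reach TCP pos, Rt"""
    o=manip.get_obs(); p0=np.array(o['position']);R0=R.from_quat(o['ee_rot']).as_matrix()
    if start: p0,R0=start
    rv=R.from_matrix(R0.T@Rt).as_rotvec(); Rr=R.from_rotvec(rv/n).as_matrix()
    S=sum(np.linalg.matrix_power(Rr,k) for k in range(n))
    d=np.linalg.solve(S,R0.T@(np.asarray(pos)-p0))
    print('rows',n,'dp',np.round(d/.2,4).tolist(),'turn',np.round(rv/n/np.radians(45),4).tolist(),
     'mm/row %.1f deg/row %.2f'%(np.linalg.norm(d)*1e3,np.degrees(np.linalg.norm(rv/n))))
def st(f=None):
    o=manip.get_obs(); Rm=R.from_quat(o['ee_rot']).as_matrix()
    print('t %.2f'%o['clock'],'p',np.round(o['position'],4),'j',np.round(o['joint_pos'],2),'F',np.round(o['ft_force'],2),'g %.3f'%o['grip_width'])
    print('x',np.round(Rm[:,0],3),'z',np.round(Rm[:,2],3))
    return o
def tocab(p): return cabR(cab).T@(np.asarray(p)-np.r_[cab[:2],0])
def fromcab(p): return cabR(cab)@np.asarray(p)+np.r_[cab[:2],0]
E
python3 - <<'E'
from pl import *
crop('top0','t_h',(390,220,440,255),15,None)
for fl in (1,-1):
  for tilt in (30,45):
    print(fl,tilt); plan(fromcab([-.12,0,.2]),tool(cab[2],tilt,fl),24)
E
```

```text
1 30
rows 24 dp [-0.1468, 0.0876, 0.031] turn [-0.0276, -0.0036, 0.0137] mm/row 34.7 deg/row 1.40
1 45
rows 24 dp [-0.1467, 0.0839, 0.0431] turn [-0.0414, -0.0054, 0.0133] mm/row 34.9 deg/row 1.97
-1 30
rows 24 dp [-0.1403, -0.1907, 0.0775] turn [0.0052, -0.0396, -0.1478] mm/row 49.8 deg/row 6.89
-1 45
rows 24 dp [-0.1348, -0.1764, 0.1107] turn [0.0077, -0.0587, -0.1418] mm/row 49.6 deg/row 6.92
```

View pics/t_h.png

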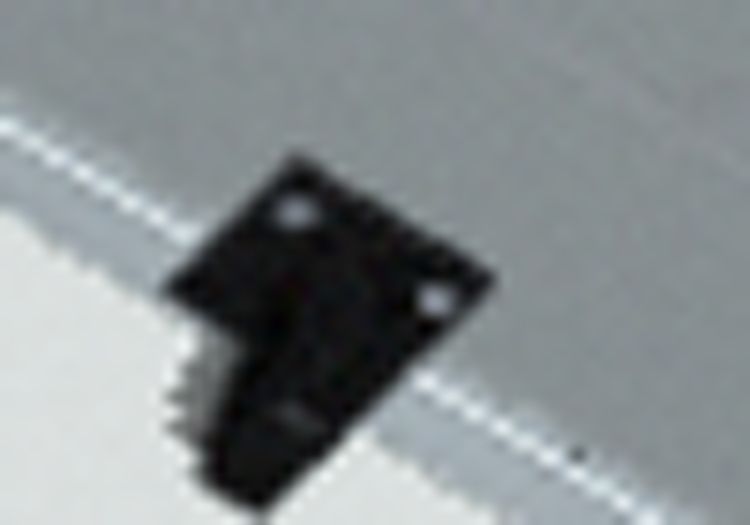

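```bash
python3 - <<'E'
from pl import *
Rt=tool(cab[2],0); plan([.40,.25,.28],Rt,12)
plan([.42,-.02,.28],tool(cab[2],15),8,([.40,.25,.28],Rt))
plan(fromcab([-.13,0,.22]),tool(cab[2],35),8,([.42,-.02,.28],tool(cab[2],15)))
E
```

```text
rows 12 dp [-0.0948, 0.1404, -0.0205] turn [0.0, 0.0001, 0.028] mm/row 34.1 deg/row 1.26
rows 8 dp [-0.1353, 0.1012, 0.0116] turn [-0.0417, 0.0, -0.0] mm/row 33.9 deg/row 1.87
rows 8 dp [-0.1522, -0.0192, 0.0327] turn [-0.0556, 0.0, 0.0] mm/row 31.4 deg/row 2.50
```

Call:
{"api": "move_arm", "payload": {
  "claw": [1,1,1,1,1,1,1,1],
  "dp": [
    [-0.095,0.14,-0.02],
    [-0.095,0.14,-0.02],
    [-0.095,0.14,-0.02],
    [-0.095,0.14,-0.02],
    [-0.095,0.14,-0.02],
    [-0.095,0.14,-0.02],
    [-0.095,0.14,-0.02],
    [-0.095,0.14,-0.02]
  ],
  "turn": [
    [0,0,0.028],
    [0,0,0.028],
    [0,0,0.028],
    [0,0,0.028],
    [0,0,0.028],
    [0,0,0.028],
    [0,0,0.028],
    [0,0,0.028]
  ]
}}

```text
clock: 0.77
position: [0.3396, 0.37, 0.2632]
ee_rot: [0.856, 0.517, -0.0, -0.0]
ft_force: [0.7, 0.6, -0.1]
grip_width: 1.003
```

Call:
{"api": "move_arm", "payload": {
  "claw": [1,1,1,1],
  "dp": [
    [-0.095,0.14,-0.02],
    [-0.095,0.14,-0.02],
    [-0.095,0.14,-0.02],
    [-0.095,0.14,-0.02]
  ],
  "turn": [
    [0,0,0.028],
    [0,0,0.028],
    [0,0,0.028],
    [0,0,0.028]
  ]
}}

```text
clock: 1.1
position: [0.3994, 0.2487, 0.2793]
ee_rot: [0.878, 0.479, -0.0, -0.0]
ft_force: [0.6, 1.7, 0.7]
grip_width: 1.0
```

```bash
python3 - <<'E'
from pl import *
st()
plan([.42,-.02,.28],tool(cab[2],15),8)
E
```

```text
t 1.10 p [0.3994 0.2487 0.2793] j [-0.89 -0.04  0.23  1.79  0.01  1.4   0.34] F [0.59 1.69 0.7 ] g 1.000
x [ 0.54   0.841 -0.   ] z [-0.  0. -1.]
rows 8 dp [-0.1344, 0.1012, 0.0112] turn [-0.0417, 0.0, -0.0001] mm/row 33.7 deg/row 1.88
```

Call:
{"api": "move_arm", "payload": {
  "claw": [1,1,1,1,1,1,1,1],
  "dp": [
    [-0.134,0.101,0.011],
    [-0.134,0.101,0.011],
    [-0.134,0.101,0.011],
    [-0.134,0.101,0.011],
    [-0.134,0.101,0.011],
    [-0.134,0.101,0.011],
    [-0.134,0.101,0.011],
    [-0.134,0.101,0.011]
  ],
  "turn": [
    [-0.042,0,0],
    [-0.042,0,0],
    [-0.042,0,0],
    [-0.042,0,0],
    [-0.042,0,0],
    [-0.042,0,0],
    [-0.042,0,0],
    [-0.042,0,0]
  ]
}}

```text
clock: 1.77
position: [0.4195, -0.0193, 0.2801]
ee_rot: [0.87, 0.476, 0.063, 0.116]
ft_force: [0.7, -1.1, -0.0]
grip_width: 1.001
```

Call:
{"api": "move_arm", "payload": {
  "claw": [1,1,1,1,1,1,1,1],
  "dp": [
    [-0.152,-0.019,0.033],
    [-0.152,-0.019,0.033],
    [-0.152,-0.019,0.033],
    [-0.152,-0.019,0.033],
    [-0.152,-0.019,0.033],
    [-0.152,-0.019,0.033],
    [-0.152,-0.019,0.033],
    [-0.152,-0.019,0.033]
  ],
  "turn": [
    [-0.055,0,0],
    [-0.055,0,0],
    [-0.055,0,0],
    [-0.055,0,0],
    [-0.055,0,0],
    [-0.055,0,0],
    [-0.055,0,0],
    [-0.055,0,0]
  ]
}}

```text
clock: 2.43
position: [0.3795, -0.0944, 0.2569]
ee_rot: [0.859, 0.474, 0.099, 0.164]
ft_force: [-0.0, 0.4, -0.3]
grip_width: 0.999
```

```bash
python3 - <<'E'
from pl import *
o=st(); print(tocab(o['position']))
shot('top','t1',(350,100,560,280),3.8); shot('side','s1',(260,80,420,260),3.3)
E
```

```text
t 2.43 p [ 0.3795 -0.0944  0.2569] j [ 0.25 -0.5  -0.21  2.22  0.08  1.06  1.02] F [-0.01  0.41 -0.32] g 0.999
x [0.531 0.847 0.015] z [ 0.326 -0.188 -0.926]
[-0.11689136  0.15899087  0.2568726 ]
```

View pics/t1.png

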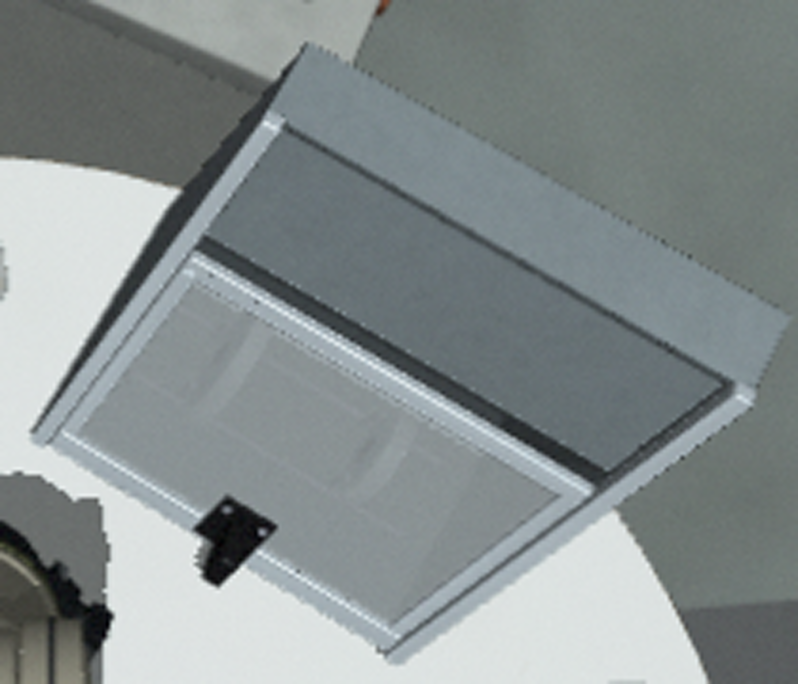

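View pics/s1.png

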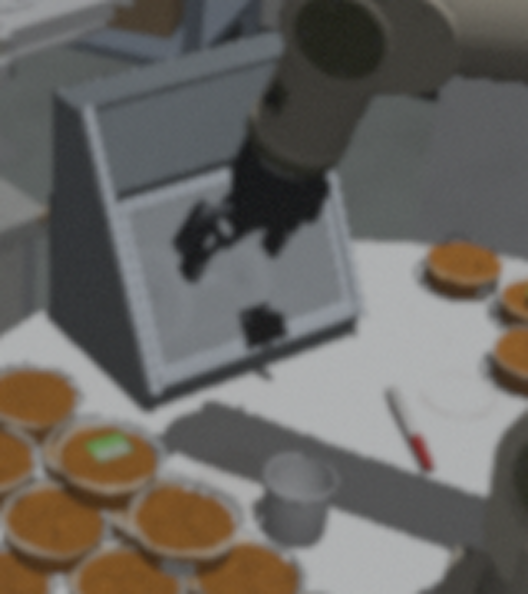

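```bash
cat > kin.py <<'E'
from pl import *
import itertools
data=[([-1.28761335,0.33285,-0.06468,1.46096,0.02157,1.34983,-0.08847],[0.18804,0.59566,0.23052],[.806539,.59118,-.000536,.000416]),
]
def fk(q,h,a,b,c,e,d,s):
    Ry=lambda t:R.from_euler('y',t).as_matrix();Rz=lambda t:R.from_euler('z',t).as_matrix()
    M=Rz(s[0]*q[0]);p=np.array([0,0,h])
    M=M@Ry(q[1])@Rz(s[1]*q[2]);p=p+M@[e,0,a]
    M=M@Ry(q[3])@Rz(s[2]*q[4]);p=p+M@[d,0,b]
    M=M@Ry(q[5])@Rz(s[3]*q[6]);p=p+M@[0,0,c]
    return p,M
E
python3 - <<'E'
from kin import *
from scipy.optimize import least_squares
o=manip.get_obs()
D=[(np.array(data[0][0]),np.array(data[0][1]),R.from_quat(data[0][2]).as_matrix()),
 (np.array([-0.89,-0.04,0.23,1.79,0.01,1.4,0.34]),np.array([.3994,.2487,.2793]),None),
 (o['joint_pos'],o['position'],R.from_quat(o['ee_rot']).as_matrix())]
for s in itertools.product((1,-1),repeat=4):
    f=lambda v:np.concatenate([fk(q,*v,s)[0]-p for q,p,_ in D])
    r=least_squares(f,[.3,.35,.4,.25,0,0])
    p,M=fk(D[2][0],*r.x,s);ang=np.degrees(R.from_matrix(M.T@D[2][2]).magnitude())
    print(s,r.cost,np.round(r.x,3),ang, np.round(M.T@D[2][2],2).tolist() if r.cost<1e-3 else '')
E
```

```text
(1, 1, 1, 1) 0.17287603798799756 [ 0.337 -1.721  0.026 -1.497  0.014 -0.084] 65.16052700336611 
(1, 1, 1, -1) 0.17287603798799756 [ 0.337 -1.721  0.026 -1.497  0.014 -0.084] 178.83683261523151 
(1, 1, -1, 1) 0.06596286342128292 [-8.767 -2.734 -1.62  -2.442 -0.024 -9.066] 67.6350584397309 
(1, 1, -1, -1) 0.06596286342128292 [-8.767 -2.734 -1.62  -2.442 -0.024 -9.066] 176.4803304207303 
(1, -1, 1, 1) 0.03999628957765088 [ 1.2095e+01  3.0000e-02  1.9960e+00  5.8200e-01 -5.0000e-03  1.1129e+01] 87.44977949864675 
(1, -1, 1, -1) 0.03999628957765088 [ 1.2095e+01  3.0000e-02  1.9960e+00  5.8200e-01 -5.0000e-03  1.1129e+01] 157.28005817495657 
(1, -1, -1, 1) 0.17368584196792924 [ 2.052 -1.188  0.209 -0.619 -0.055  1.271] 90.66204638736775 
(1, -1, -1, -1) 0.17368584196792924 [ 2.052 -1.188  0.209 -0.619 -0.055  1.271] 152.86500823419104 
(-1, 1, 1, 1) 0.032949432848631215 [ 0.456  0.588  0.457  0.671 -0.016  0.013] 35.8609664670095 
(-1, 1, 1, -1) 0.032949432848631215 [ 0.456  0.588  0.457  0.671 -0.016  0.013] 151.16583421388464 
(-1, 1, -1, 1) 0.03286821177838779 [ 1.994  0.713  0.75   0.757 -0.013  1.554] 39.05253644558131 
(-1, 1, -1, -1) 0.03286821177838779 [ 1.994  0.713  0.75   0.757 -0.013  1.554] 155.9881084344833 
(-1, -1, 1, 1) 0.00566745583475948 [-0.878  0.223  0.323  0.04  -0.013 -1.044] 58.680794907389284 
(-1, -1, 1, -1) 0.00566745583475948 [-0.878  0.223  0.323  0.04  -0.013 -1.044] 175.23230199218418 
(-1, -1, -1, 1) 0.0020203017458553375 [0.497 0.475 0.542 0.342 0.    0.26 ] 62.88767614031989 
(-1, -1, -1, -1) 0.0020203017458553375 [0.497 0.475 0.542 0.342 0.    0.26 ] 179.99999999999997
```

```bash
cat > kin2.py <<'E'
from kin import *
import json,os
def fk2(q,v):
    g,h,e,a,f,d,b,k,c=v
    Ry=lambda t:R.from_euler('y',t).as_matrix();Rz=lambda t:R.from_euler('z',t).as_matrix()
    M=Rz(-q[0]);p=np.array([0,0,h])+M@[g,0,0]
    M=M@Ry(q[1])@Rz(-q[2]);p=p+M@[e,f,a]
    M=M@Ry(q[3])@Rz(-q[4]);p=p+M@[d,0,b]
    M=M@Ry(q[5])@Rz(-q[6]);p=p+M@[0,0,c]
    M2=Rz(-q[0])@Ry(q[1])@Rz(-q[2])@Ry(q[3])@Rz(-q[4])@Ry(q[5]); p=p+M2@[k,0,0]
    return p,M@Rz(np.pi)
def log():
    o=manip.get_obs();L=json.load(open('log.json')) if os.path.exists('log.json') else []
    L.append([o['joint_pos'].tolist(),o['position'].tolist(),o['ee_rot'].tolist()]);json.dump(L,open('log.json','w'))
E
python3 - <<'E'
from kin2 import *
log()
from scipy.optimize import least_squares
o=manip.get_obs()
D=[(np.array(data[0][0]),np.array(data[0][1])),
 (np.array([-0.89,-0.04,0.23,1.79,0.01,1.4,0.34]),np.array([.3994,.2487,.2793])),
 (o['joint_pos'],o['position'])]
for msk in itertools.combinations(range(9),6):
    if not {1,3,6,8}<=set(msk): continue
    def f(v):
        x=np.zeros(9);x[list(msk)]=v;return np.concatenate([fk2(q,x)[0]-p for q,p in D]+[.01*(v-np.mean(v))])
    r=least_squares(f,[.3]*6); print(msk,np.linalg.norm(r.fun[:9]),np.round(r.x,3))
E
```

```text
(0, 1, 2, 3, 6, 8) 0.07195468524486615 [-0.047  0.372 -0.008  0.532  0.531  0.53 ]
(0, 1, 3, 4, 6, 8) 0.005414006647626066 [ 0.013  0.228  0.433 -0.047  0.481  0.297]
(0, 1, 3, 5, 6, 8) 0.05571220457661407 [-0.125  0.624  0.494  0.363  0.686  0.359]
(0, 1, 3, 6, 7, 8) 0.0710284427695889 [-0.054  0.38   0.531  0.578  0.048  0.523]
(1, 2, 3, 4, 6, 8) 0.006200455239834253 [ 0.236 -0.002  0.437 -0.047  0.496  0.308]
(1, 2, 3, 5, 6, 8) 0.0635658575184236 [0.497 0.001 0.475 0.26  0.541 0.341]
(1, 2, 3, 6, 7, 8) 0.0717291814772183 [0.35  0.035 0.512 0.541 0.095 0.479]
(1, 3, 4, 5, 6, 8) 0.003985996036312902 [ 0.263  0.433 -0.045  0.04   0.503  0.29 ]
(1, 3, 4, 6, 7, 8) 0.005011496832504279 [ 0.238  0.437 -0.047  0.509  0.015  0.305]
(1, 3, 5, 6, 7, 8) 0.06355522281114977 [0.497 0.475 0.258 0.547 0.005 0.342]
```

```bash
cat > ik.py <<'E'
from kin2 import *
from scipy.optimize import least_squares
LO=np.array([-2.6,-.5,-1.47,.16,-1.27,.06,-2.6]);HI=np.array([2.6,2.12,1.34,2.42,4.41,2.06,2.6])
V=np.zeros(9);V[[1,3,4,5,6,8]]=[0.263,0.433,-0.045,0.04,0.503,0.29]
if os.path.exists('V.npy'): V=np.load('V.npy')
def refit():
    L=json.load(open('log.json'));L.append(list(data[0]));L.append([[-0.89,-0.04,0.23,1.79,0.01,1.4,0.34],[.3994,.2487,.2793],None])
    f=lambda v:np.concatenate([fk2(q,v)[0]-p for q,p,_ in L]+[.003*(v-V)])
    r=least_squares(f,V);print('refit',np.round(r.x,3),np.abs(r.fun[:-9]).max());np.save('V.npy',r.x);return r.x
def ik(p,Rt,q0=None,tries=6):
    best=None;rng=np.random.default_rng(0)
    for i in range(tries):
        x0=np.array(q0 if q0 is not None else manip.get_obs()['joint_pos'])+ (0 if i==0 else rng.normal(0,.3,7))
        x0=np.clip(x0,LO+.02,HI-.02)
        def f(q):
            pp,M=fk2(q,V);return np.r_[(pp-p)*10,R.from_matrix(M.T@Rt).as_rotvec()*3,.003*(q-(LO+HI)/2)]
        r=least_squares(f,x0,bounds=(LO,HI))
        pp,M=fk2(r.x,V);e=np.linalg.norm(pp-p)*1e3;a=np.degrees(R.from_matrix(M.T@Rt).magnitude())
        if best is None or e+a<best[0]: best=(e+a,e,a,r.x)
    return best[1:]
E
python3 - <<'E'
from ik import *
V[:]=refit()
for tilt in (0,10,20,30,40,50):
    for P in ([-.03,0,.05],[-.03,0,.10],[-.1,0,.1],[.07,0,.22],[.09,.06,.08],[.09,.06,.13],[0,.06,.15],[-.05,.06,.15],[-.05,.06,.25],[.09,-.06,.08]):
        e,a,q=ik(fromcab(P),tool(cab[2],tilt),tries=3);print(tilt,P,'%.1f %.1f'%(e,a),np.round(q,2))
E
```

```text
refit [ 0.003  0.254  0.01   0.433 -0.046  0.025  0.516  0.028  0.29 ] 2.3162860685599362e-06
0 [-0.03, 0, 0.05] 0.0 0.0 [ 0.66  0.19 -0.13  2.05  0.03  0.91  1.52]
0 [-0.03, 0, 0.1] 0.0 0.0 [ 0.5   0.11  0.04  2.02 -0.01  1.02  1.55]
0 [-0.1, 0, 0.1] 0.0 0.0 [ 0.21 -0.05  0.32  2.18  0.02  1.01  1.52]
0 [0.07, 0, 0.22] 0.0 0.0 [ 0.61  0.19 -0.07  1.66  0.01  1.29  1.54]
0 [0.09, 0.06, 0.08] 0.0 0.0 [ 0.84  0.4  -0.48  1.73  0.21  1.07  1.29]
0 [0.09, 0.06, 0.13] 0.0 0.0 [ 0.74  0.33 -0.35  1.69  0.12  1.15  1.35]
0 [0, 0.06, 0.15] 0.0 0.0 [ 0.42  0.11  0.    1.91 -0.    1.13  1.42]
0 [-0.05, 0.06, 0.15] 0.0 0.0 [ 0.23 -0.01  0.18  2.03  0.    1.12  1.41]
0 [-0.05, 0.06, 0.25] 0.0 0.0 [ 0.07 -0.11  0.31  1.91  0.04  1.34  1.37]
0 [0.09, -0.06, 0.08] 0.0 0.0 [ 1.01  0.41 -0.44  1.71  0.19  1.07  1.51]
10 [-0.03, 0, 0.05] 0.0 0.0 [0.51 0.08 0.03 2.17 0.   0.72 1.54]
10 [-0.03, 0, 0.1] 0.0 0.0 [ 0.3  -0.01  0.24  2.14  0.01  0.83  1.54]
10 [-0.1, 0, 0.1] 0.0 0.0 [-0.27 -0.28  0.72  2.3   0.27  0.89  1.3 ]
10 [0.07, 0, 0.22] 0.0 0.0 [ 0.46  0.08  0.09  1.79 -0.    1.1   1.55]
10 [0.09, 0
[... 2645 characters left out ...]
-0.13  1.16  2.42 -0.17  0.06  1.87]
50 [-0.03, 0, 0.1] 43.0 7.4 [ 0.4  -0.19  0.2   2.42 -0.15  0.16  1.77]
50 [-0.1, 0, 0.1] 76.1 14.0 [ 0.38 -0.31  0.28  2.42 -0.13  0.39  1.82]
50 [0.07, 0, 0.22] 0.0 0.0 [-0.2  -0.38  0.55  2.34  0.95  0.4   0.65]
50 [0.09, 0.06, 0.08] 10.6 1.8 [ 1.66  0.37 -1.47  2.42  1.96  0.58 -0.41]
50 [0.09, 0.06, 0.13] 0.8 0.2 [-1.11 -0.5   1.27  2.42  1.76  0.65 -0.11]
50 [0, 0.06, 0.15] 19.1 3.3 [ 1.09 -0.35 -0.72  2.42 -0.17  0.19  1.46]
50 [-0.05, 0.06, 0.15] 42.8 7.8 [ 1.01 -0.43 -0.64  2.42 -0.17  0.35  1.45]
50 [-0.05, 0.06, 0.25] 42.1 4.0 [ 0.38 -0.5  -0.19  2.41  0.45  0.52  0.85]
50 [0.09, -0.06, 0.08] 12.4 4.7 [ 1.97  0.19 -1.26  2.25 -0.13  0.06  1.93]
```

```bash
python3 - <<'E'
from pl import *
crop('raw_s1','s1h',(320,160,360,200),15)
S=lambda s,o,y:fromcab([.5*s-.866*o,y,.03+.866*s+.5*o])
for s in(-.015,0,.015,.03):
  for o in(0,.046): print(s,o,proj('side',[S(s,o,0)])[0].round(1),proj('top',[S(s,o,0)])[0].round(1))
E
```

```text
-0.015 0 [339.2 190.1] [403.6 245.2]
-0.015 0.046 [346.6 190.7] [398.6 257.2]
0 0 [338.3 186.1] [406.4 242.3]
0 0.046 [345.7 186.7] [401.5 254.5]
0.015 0 [337.4 182.2] [409.3 239.5]
0.015 0.046 [344.8 182.7] [404.4 251.7]
0.03 0 [336.5 178.2] [412.3 236.5]
0.03 0.046 [343.9 178.6] [407.4 248.8]
```

View pics/s1h.png

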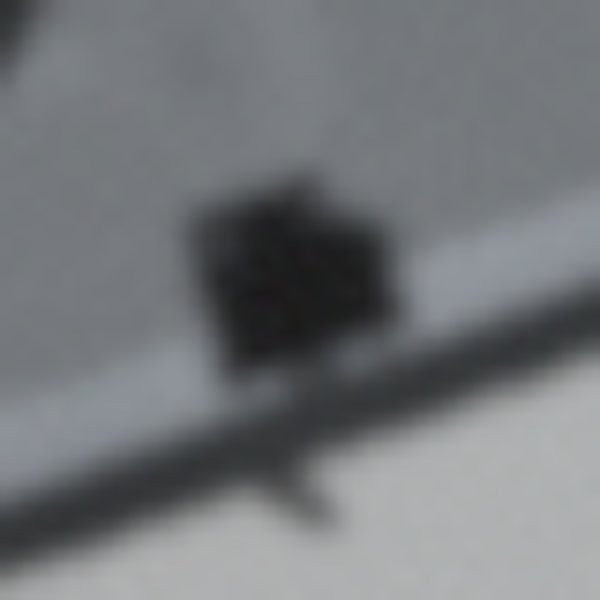

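```bash
python3 - <<'E'
from pl import *
def so(p):
    c=tocab(p);d=np.array([c[0],c[2]-.03]);return np.round([d@[.5,.866],d@[-.866,.5],c[1]],4)
for a,b in [((346.7,180.7),(407.3,253.8)),((346.2,181),(407,253.5)),((346,175),(412,248))]:
    p,e=tri(a,b);print(so(p),e,p)
for uv in [(390+ 300/15,220+155/15),(390+495/15,220+275/15),(390+165/15,220+290/15),(409.8,234),(419,239.8)]:
  print(uv,[so(onz('top',uv,z)) for z in (.06,.07,.08)])
E
```

```text
[ 0.0204  0.0515 -0.0067] 0.001275656963563975 [ 0.35951946 -0.27839107  0.07346956]
[ 0.0195  0.05   -0.0058] 0.00198360472617674 [ 0.36071978 -0.27804679  0.07193314]
[ 0.0413  0.0482 -0.008 ] 0.004427991467374143 [ 0.37004793 -0.28662839  0.08989574]
(410.0, 230.33333333333334) [array([ 0.0383, -0.0064,  0.0137]), array([0.0456, 0.001 , 0.0157]), array([0.0529, 0.0084, 0.0177])]
(423.0, 238.33333333333334) [array([ 0.0383, -0.0063, -0.0247]), array([ 0.0455,  0.0011, -0.0224]), array([ 0.0528,  0.0085, -0.02  ])]
(401.0, 239.33333333333334) [array([0.0219, 0.022 , 0.0218]), array([0.0293, 0.0292, 0.0237]), array([0.0368, 0.0363, 0.0256])]
(409.8, 234) [array([0.034 , 0.001 , 0.0095]), array([0.0413, 0.0084, 0.0115]), array([0.0487, 0.0157, 0.0135])]
(419, 239.8) [array([ 0.0339,  0.0014, -0.0179]), array([ 0.0412,  0.0087, -0.0156]), array([ 0.0485,  0.0161, -0.0133])]
```

```bash
python3 - <<'E'
from ik import *
log()
T=tool(cab[2],15)
for P in ([-.04,-.002,.15],[-.005,-.002,.0547],[.09,-.002,.22]): print(P,ik(fromcab(P),T,tries=2))
plan(fromcab([-.04,-.002,.15]),T,8)
plan(fromcab([-.005,-.002,.055]),T,4,(fromcab([-.04,-.002,.15]),T))
E
```

```text
[-0.04, -0.002, 0.15] (np.float64(0.0006021738394033018), np.float64(0.00028427528844182816), array([-0.20780193, -0.23471606,  0.67221989,  2.17959913,  0.22009492,
        0.89505691,  1.35440356]))
[-0.005, -0.002, 0.0547] (np.float64(0.0007889037037135494), np.float64(0.0004571328159996127), array([0.53287081, 0.07938103, 0.01138387, 2.16822385, 0.00987073,
       0.63230334, 1.53759907]))
[0.09, -0.002, 0.22] (np.float64(0.000515341244871114), np.float64(0.00028306660598206363), array([ 0.45814412,  0.07268297,  0.09618148,  1.80127283, -0.00305846,
        1.00620853,  1.55514573]))
rows 8 dp [-0.0989, 0.024, 0.0773] turn [0.0194, -0.0021, -0.0004] mm/row 25.6 deg/row 0.88
rows 4 dp [-0.0, 0.0115, 0.126] turn [0.0, 0.0, 0.0] mm/row 25.3 deg/row 0.00
```

Call:
{"api": "move_arm", "payload": {
  "claw": [1,1,1,1,1,1,1,1],
  "dp": [
    [-0.099,0.024,0.077],
    [-0.099,0.024,0.077],
    [-0.099,0.024,0.077],
    [-0.099,0.024,0.077],
    [-0.099,0.024,0.077],
    [-0.099,0.024,0.077],
    [-0.099,0.024,0.077],
    [-0.099,0.024,0.077]
  ],
  "turn": [
    [0.02,-0.002,0],
    [0.02,-0.002,0],
    [0.02,-0.002,0],
    [0.02,-0.002,0],
    [0.02,-0.002,0],
    [0.02,-0.002,0],
    [0.02,-0.002,0],
    [0.02,-0.002,0]
  ]
}}

```text
clock: 3.2
position: [0.3607, -0.2678, 0.1507]
ee_rot: [0.868, 0.479, 0.063, 0.112]
ft_force: [1.4, 0.3, 1.2]
grip_width: 1.0
```

```bash
python3 - <<'E'
from ik import *
o=st(); print(tocab(o['position']))
T=tool(cab[2],15)
plan(fromcab([-.005,-.002,.055]),T,4)
shot('top','t2',(350,180,450,280),6); shot('side','s2',(310,110,400,200),6)
E
```

```text
t 3.20 p [ 0.3607 -0.2678  0.1507] j [ 0.32 -0.2   0.2   2.22  0.06  0.86  1.49] F [1.43 0.26 1.2 ] g 1.000
x [0.533 0.846 0.002] z [ 0.217 -0.134 -0.967]
[-0.03913406  0.00285282  0.1506848 ]
rows 4 dp [-0.0064, 0.0105, 0.1265] turn [-0.0012, -0.0013, 0.0024] mm/row 25.4 deg/row 0.14
```

View pics/t2.png

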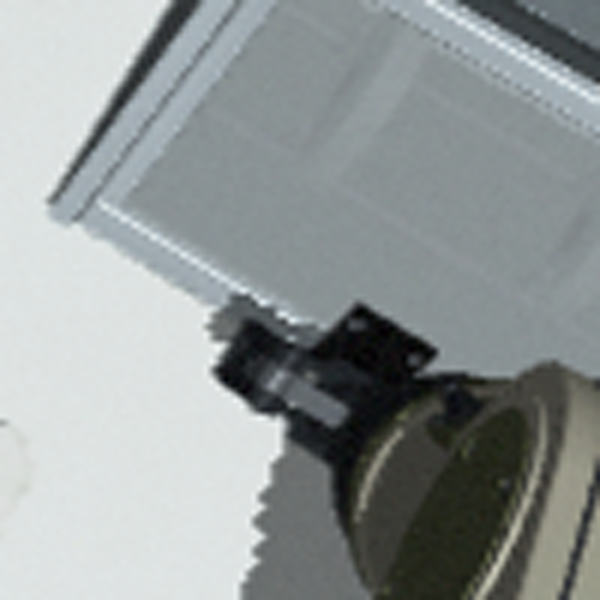

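View pics/s2.png

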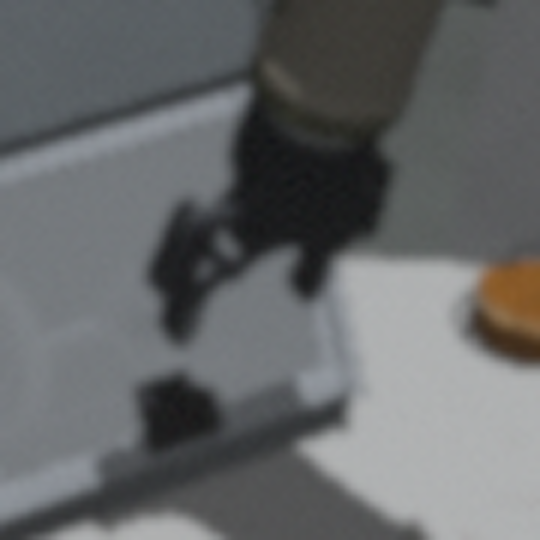

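Call:
{"api": "move_arm", "payload": {
  "claw": [1,1,1,1,1],
  "dp": [
    [-0.006,0.01,0.126],
    [-0.006,0.01,0.126],
    [-0.006,0.01,0.126],
    [-0.006,0.01,0.126],
    [0,0,0]
  ],
  "turn": [
    [0,0,0],
    [0,0,0],
    [0,0,0.005],
    [0,0,0.005],
    [0,0,0]
  ]
}}

```text
clock: 3.72
position: [0.3857, -0.2874, 0.0521]
ee_rot: [0.87, 0.476, 0.062, 0.11]
ft_force: [-0.0, 0.7, -1.0]
grip_width: 1.003
```

```bash
python3 - <<'E'
from ik import *
o=st(); print(tocab(o['position'])); log()
shot('top','t3',(350,180,450,280),6); shot('side','s3',(310,110,400,200),6)
E
```

```text
t 3.72 p [ 0.3857 -0.2874  0.0521] j [ 0.31  0.04  0.24  2.25 -0.01  0.6   1.56] F [-0.01  0.73 -1.03] g 1.003
x [0.539 0.842 0.004] z [ 0.213 -0.132 -0.968]
[-0.00749781 -0.00014326  0.05212046]
```

View pics/s3.png

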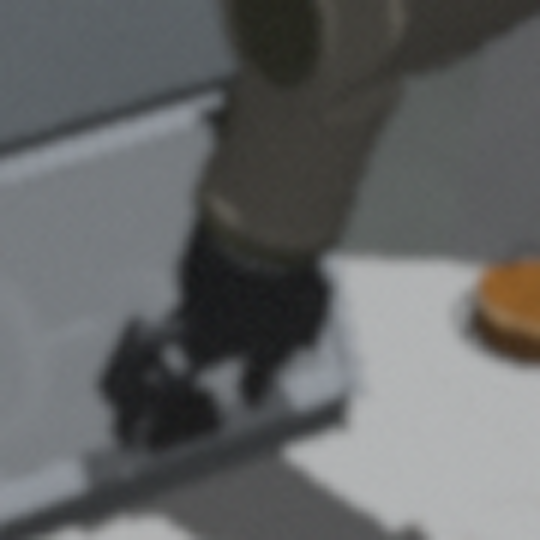

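View pics/t3.png

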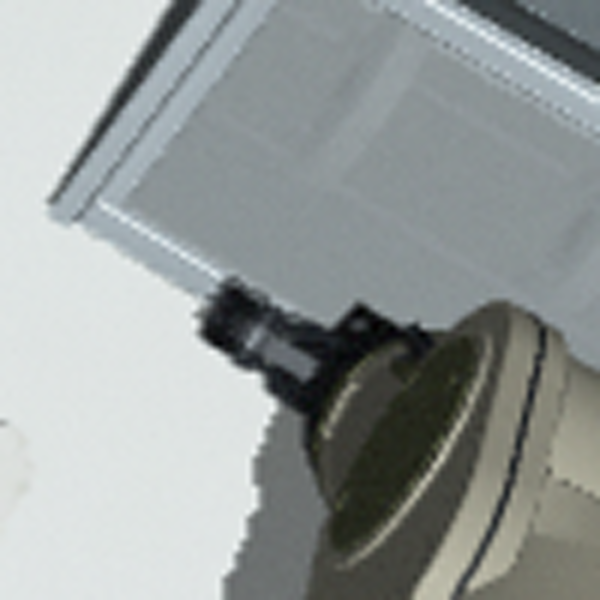

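Call:
{"api": "move_arm", "payload": {
  "claw": [0.4,0,0,0,0,0,0,0],
  "dp": [
    [0,0,0],
    [0,0,0],
    [0,0,0],
    [0,0,0],
    [0,0,0],
    [0,0,0],
    [0,0,0],
    [0,0,0]
  ],
  "turn": [
    [0,0,0],
    [0,0,0],
    [0,0,0],
    [0,0,0],
    [0,0,0],
    [0,0,0],
    [0,0,0],
    [0,0,0]
  ],
  "grip_force": 25
}}

```text
clock: 4.48
position: [0.3865, -0.2892, 0.0564]
ee_rot: [0.87, 0.475, 0.065, 0.112]
ft_force: [-1.0, 5.9, 8.5]
grip_width: 0.184
```

```bash
cat >> ik.py <<'E'
def slopeF(n=8):
    u=cabR(cab)@np.array([.5,0,.866]);F=[]
    for i in range(n):
        F.append(manip.get_obs()['ft_force']);cams.camera('side')
    F=np.array(F);print('F mean',F.mean(0).round(2),'std',F.std(0).round(2),'along slope %.2f +- %.2f'%((F@u).mean(),(F@u).std()/np.sqrt(n)),np.round(F@u,1))
E
python3 - <<'E'
from ik import *
st(); slopeF(6)
E
```

```text
t 4.48 p [ 0.3865 -0.2892  0.0564] j [ 0.32  0.04  0.23  2.24 -0.01  0.6   1.56] F [-0.95  5.92  8.49] g 0.184
x [0.54  0.841 0.006] z [ 0.219 -0.134 -0.966]
F mean [-1.82  6.24  8.67] std [0.46 0.61 0.32] along slope 5.06 +- 0.09 [5.4 5.1 5.3 4.9 4.9 4.8]
```

```bash
python3 - <<'E'
from ik import *
o=manip.get_obs();p=o['position'];Rm=R.from_quat(o['ee_rot']).as_matrix();u=cabR(cab)@np.array([.5,0,.866])
plan(p+.165*u,Rm,8); plan(p+.01*u,Rm,1); print(ik(p+.2*u,Rm,tries=2))
E
```

```text
rows 8 dp [0.0005, 0.0728, -0.0731] turn [0.0, 0.0, 0.0] mm/row 20.6 deg/row 0.00
rows 1 dp [0.0003, 0.0353, -0.0354] turn [0.0, 0.0, 0.0] mm/row 10.0 deg/row 0.00
(np.float64(0.0005081763913985394), np.float64(0.0002778357499754948), array([ 0.46417188,  0.07589609,  0.09245564,  1.77778515, -0.00981665,
        1.02844026,  1.5586272 ]))
```

Call:
{"api": "move_arm", "payload": {
  "claw": [0,0,0,0,0,0,0,0],
  "dp": [
    [0,0.02,-0.02],
    [0,0.04,-0.04],
    [0,0.06,-0.06],
    [0,0.06,-0.06],
    [0,0.06,-0.06],
    [0,0.06,-0.06],
    [0,0.06,-0.06],
    [0,0.04,-0.04]
  ],
  "turn": [
    [0,0,0],
    [0,0,0],
    [0,0,0],
    [0,0,0],
    [0,0,0],
    [0,0,0],
    [0,0,0],
    [0,0,0]
  ],
  "grip_force": 40
}}

```text
clock: 5.45
position: [0.434, -0.3196, 0.1542]
ee_rot: [0.87, 0.475, 0.064, 0.111]
ft_force: [0.6, 7.5, -2.6]
grip_width: 0.181
```

Call:
{"api": "move_arm", "payload": {
  "claw": [0,0,0,0],
  "dp": [
    [0,0.04,-0.04],
    [0,0.04,-0.04],
    [0,0.02,-0.02],
    [0,0,0]
  ],
  "turn": [
    [0,0,0],
    [0,0,0],
    [0,0,0],
    [0,0,0]
  ]
}}

```text
clock: 5.78
position: [0.4462, -0.3273, 0.1791]
ee_rot: [0.87, 0.475, 0.065, 0.112]
ft_force: [-1.6, 9.4, 4.3]
grip_width: 0.183
```

```bash
python3 - <<'E'
from ik import *
o=st(); p0=np.array([.3865,-.2892,.0564]);u=cabR(cab)@np.array([.5,0,.866]);d=o['position']-p0
print('along',d@u,'perp',np.linalg.norm(d-(d@u)*u))
slopeF(8); log()
shot('top','t4',(350,100,560,280),3.8); shot('side','s4',(260,80,400,220),4)
E
```

```text
t 5.78 p [ 0.4462 -0.3273  0.1791] j [ 0.31  0.02  0.24  1.96 -0.01  0.9   1.56] F [-1.64  9.39  4.29] g 0.183
x [0.54  0.842 0.006] z [ 0.218 -0.133 -0.967]
along 0.1416729275738817 perp 0.00012668715016399043
F mean [-1.59  8.89  2.71] std [0.38 0.38 0.76] along slope -0.72 +- 0.20 [ 0.5 -1.4 -1.1 -0.8 -0.7 -1.2 -0.5 -0.4]
```

View pics/s4.png

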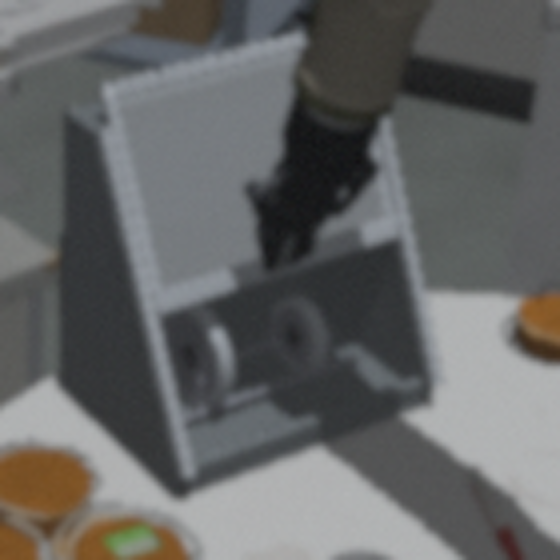

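View pics/t4.png

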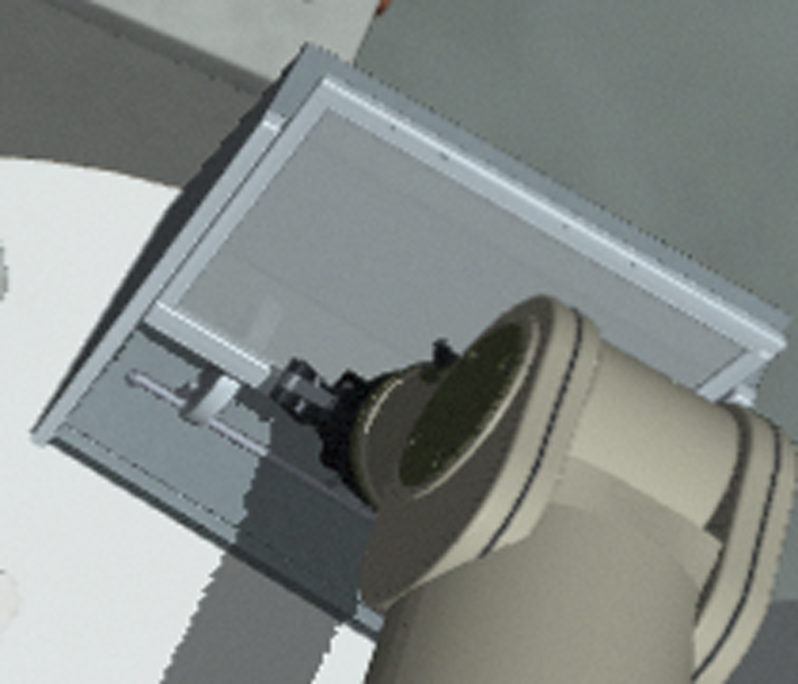

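Call:
{"api": "move_arm", "payload": {
  "claw": [0,0,0,0,0,0],
  "dp": [
    [0,0.03,-0.03],
    [0,0.05,-0.05],
    [0,0.05,-0.05],
    [0,0.03,-0.03],
    [0,0.015,-0.015],
    [0,0,0]
  ],
  "turn": [
    [0,0,0],
    [0,0,0],
    [0,0,0],
    [0,0,0],
    [0,0,0],
    [0,0,0]
  ]
}}

```text
clock: 6.78
position: [0.4671, -0.3406, 0.2221]
ee_rot: [0.87, 0.476, 0.065, 0.112]
ft_force: [-3.1, 10.9, 5.5]
grip_width: 0.184
```

```bash
python3 - <<'E'
from ik import *
slopeF(4);slopeF(10)
o=st(); p0=np.array([.3865,-.2892,.0564]);u=cabR(cab)@np.array([.5,0,.866]);d=o['position']-p0
print('along',d@u,'perp',np.linalg.norm(d-(d@u)*u))
E
```

```text
F mean [-2.81 10.62  5.36] std [0.39 0.54 0.4 ] along slope 0.59 +- 0.15 [0.5 0.4 0.4 1.1]
F mean [-2.44  9.86  4.8 ] std [0.34 0.39 0.34] along slope 0.47 +- 0.11 [ 0.1  0.8  0.4  0.   0.4 -0.   0.7  1.1  0.6  0.5]
t 7.48 p [ 0.4665 -0.3403  0.221 ] j [ 0.31  0.04  0.25  1.85 -0.02  0.99  1.57] F [-4.08 10.73  5.72] g 0.181
x [0.539 0.842 0.007] z [ 0.218 -0.132 -0.967]
along 0.19006700850940453 perp 0.00018491191931746726
```

Call:
{"api": "move_arm", "payload": {
  "claw": [0,0,0],
  "dp": [
    [0,-0.03,0.03],
    [0,-0.02,0.02],
    [0,0,0]
  ],
  "turn": [
    [0,0,0],
    [0,0,0],
    [0,0,0]
  ]
}}

```text
clock: 7.73
position: [0.46, -0.3361, 0.2076]
ee_rot: [0.87, 0.476, 0.064, 0.111]
ft_force: [-1.5, 7.6, 3.3]
grip_width: 0.178
```

```bash
python3 - <<'E'
from ik import *
slopeF(3);slopeF(8)
o=st(); p0=np.array([.3865,-.2892,.0564]);u=cabR(cab)@np.array([.5,0,.866]);d=o['position']-p0
print('along',d@u,'perp',np.linalg.norm(d-(d@u)*u))
crop('raw_s4','s4b',(270,120,380,210),7)
E
```

```text
F mean [-1.71  8.56  3.56] std [0.69 0.78 0.27] along slope 0.05 +- 0.23 [ 0.2 -0.5  0.4]
F mean [-1.94  9.47  3.74] std [0.59 0.34 0.41] along slope -0.14 +- 0.18 [-0.9  0.1  0.2 -0.5  0.8  0.1 -0.5 -0.4]
t 8.28 p [ 0.4605 -0.3365  0.2086] j [ 0.31  0.04  0.25  1.88 -0.01  0.97  1.56] F [-1.39  9.53  3.49] g 0.182
x [0.54  0.842 0.006] z [ 0.218 -0.132 -0.967]
along 0.1756776351440013 perp 0.00015227622983591396
```

View pics/s4b.png

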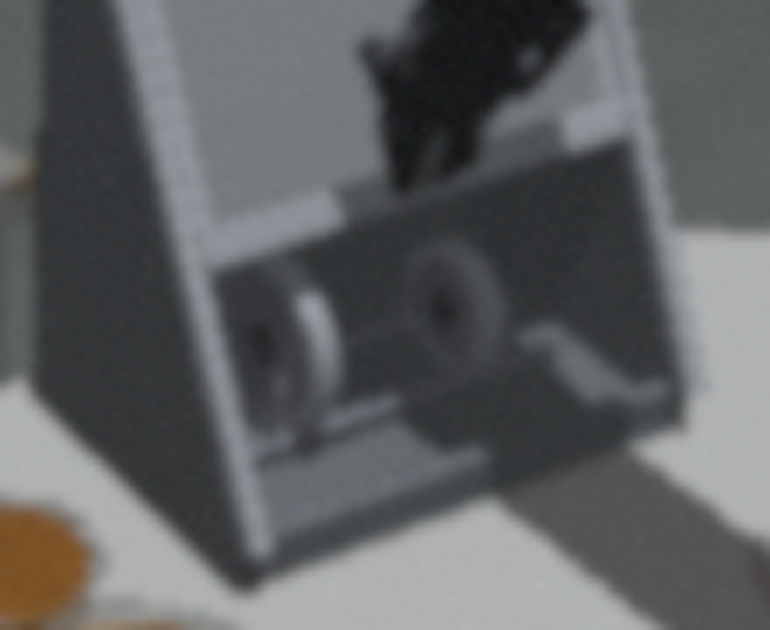

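```bash
cat > sash.py <<'E'
from ik import *
# track sash lower bar (left part) in side view: intensity profile along the slope direction at cab y=+.09..+.115
def prof(im):
    g=cv2.cvtColor(im,cv2.COLOR_BGR2GRAY).astype(np.float32)
    s=np.arange(.08,.28,.0005);acc=0
    ys=np.linspace(.08,.12,9)
    for y in ys:
        P=np.array([fromcab([.5*a,y,.03+.866*a]) for a in s]);q=proj('side',P).astype(np.float32)
        acc=acc+cv2.remap(g,q[:,0].reshape(-1,1),q[:,1].reshape(-1,1),cv2.INTER_LINEAR)[:,0]
    return s,acc/len(ys)
def edge(im):
    s,p=prof(im); d=np.gradient(cv2.GaussianBlur(p.reshape(-1,1),(1,9),0)[:,0]); i=np.argmax(d)
    w=d[max(0,i-12):i+13].clip(0);return (s[max(0,i-12):i+13]*w).sum()/w.sum(), d.max()
def look(n=1):
    for k in range(n):
        c=manip.get_obs()['clock'];im=cams.camera('side')[:,:,::-1].copy();print('t %.2f'%c,'sash edge s=%.4f (%.1f)'%edge(im))
    return im
E
python3 - <<'E'
from sash import *
print(edge(cv2.imread('pics/raw_s4.png')))
im=look(2);cv2.imwrite('pics/raw_s5.png',im)
E
```

```text
(np.float64(0.14108470724675895), np.float32(3.8398476))
t 8.28 sash edge s=0.1763 (4.5)
t 8.33 sash edge s=0.1765 (4.5)
```

Call:
{"api": "move_arm", "payload": {
  "claw": [0.45,0.45,0.45],
  "dp": [
    [0,0,0],
    [0,0,0],
    [0,0,0]
  ],
  "turn": [
    [0,0,0],
    [0,0,0],
    [0,0,0]
  ]
}}

```text
clock: 8.63
position: [0.4601, -0.3388, 0.2088]
ee_rot: [0.871, 0.474, 0.064, 0.112]
ft_force: [-0.0, -0.8, -0.4]
grip_width: 0.448
```

```bash
python3 - <<'E'
from sash import *
im=look(2);cv2.imwrite('pics/raw_s5.png',im);st()
E
```

```text
t 8.63 sash edge s=0.1766 (4.5)
t 8.68 sash edge s=0.1765 (4.5)
t 8.73 p [ 0.4601 -0.3387  0.2087] j [ 0.31  0.04  0.25  1.88 -0.01  0.96  1.56] F [0.65 0.58 0.65] g 0.452
x [0.542 0.841 0.005] z [ 0.218 -0.135 -0.967]
```

```bash
python3 - <<'E'
from sash import *
im=look(10)
E
```

```text
t 8.73 sash edge s=0.1763 (4.4)
t 8.78 sash edge s=0.1765 (4.5)
t 8.83 sash edge s=0.1766 (4.5)
t 8.88 sash edge s=0.1765 (4.4)
t 8.93 sash edge s=0.1766 (4.4)
t 8.98 sash edge s=0.1765 (4.5)
t 9.03 sash edge s=0.1763 (4.6)
t 9.08 sash edge s=0.1765 (4.5)
t 9.13 sash edge s=0.1765 (4.5)
t 9.18 sash edge s=0.1765 (4.5)
```

```bash
python3 - <<'E'
from sash import *
log();V[:]=refit()
o=manip.get_obs();print(tocab(o['position']))
q=o['joint_pos']
for t,P in [(15,[.02,-.002,.28]),(25,[.0,.06,.22]),(38,[.028,.06,.157]),(38,[.058,.06,.118]),(38,[.088,.06,.080]),(38,[.088,.06,.11]),(38,[.06,.06,.13]),(30,[.02,.06,.16]),(20,[-.03,.06,.17]),(10,[-.06,.06,.2])]:
    e,a,q=ik(fromcab(P),tool(cab[2],t),q,2);print(t,P,'%.1f %.1f'%(e,a),np.round(q,2))
E
```

```text
refit [ 0.01   0.235  0.003  0.452 -0.047 -0.012  0.486  0.008  0.333] 0.004570445940878964
[ 0.0828085  -0.00283105  0.20865459]
15 [0.02, -0.002, 0.28] 0.0 0.0 [-0.01 -0.17  0.5   1.9   0.11  1.14  1.46]
25 [0.0, 0.06, 0.22] 0.0 0.0 [-0.33 -0.37  0.57  2.17  0.42  0.9   1.05]
38 [0.028, 0.06, 0.157] 0.0 0.0 [-0.26 -0.33  0.54  2.38  0.74  0.49  0.75]
38 [0.058, 0.06, 0.118] 0.0 0.0 [-0.07 -0.13  0.43  2.36  0.65  0.29  0.8 ]
38 [0.088, 0.06, 0.08] 0.0 0.0 [0.37 0.03 0.   2.33 0.76 0.17 0.66]
38 [0.088, 0.06, 0.11] 0.0 0.0 [ 0.19 -0.03  0.19  2.31  0.54  0.24  0.9 ]
38 [0.06, 0.06, 0.13] 0.0 0.0 [-0.12 -0.15  0.47  2.35  0.63  0.33  0.83]
30 [0.02, 0.06, 0.16] 0.0 0.0 [-0.31 -0.29  0.6   2.28  0.5   0.64  0.98]
20 [-0.03, 0.06, 0.17] 0.0 0.0 [-0.3  -0.33  0.57  2.23  0.36  0.87  1.09]
10 [-0.06, 0.06, 0.2] 0.0 0.0 [-0.19 -0.27  0.49  2.12  0.19  1.1   1.22]
```

```bash
python3 - <<'E'
from sash import *
def rings(y,r,z):
    return W(cab,np.concatenate([ringy([.1,y+d,z],r) for d in(-.007,.007)]))
z2=.024+np.sqrt(.04**2-.03**2)
P=np.concatenate([rings(.06,.05,.069),rings(-.06,.036,z2),cabpts(cab)])
crop('raw_s5','o5',(270,120,380,210),7,P,'side')
crop('raw_t4','o6',(350,150,470,250),6,P,'top')
E
```

```text
(no output)
```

View pics/o5.png

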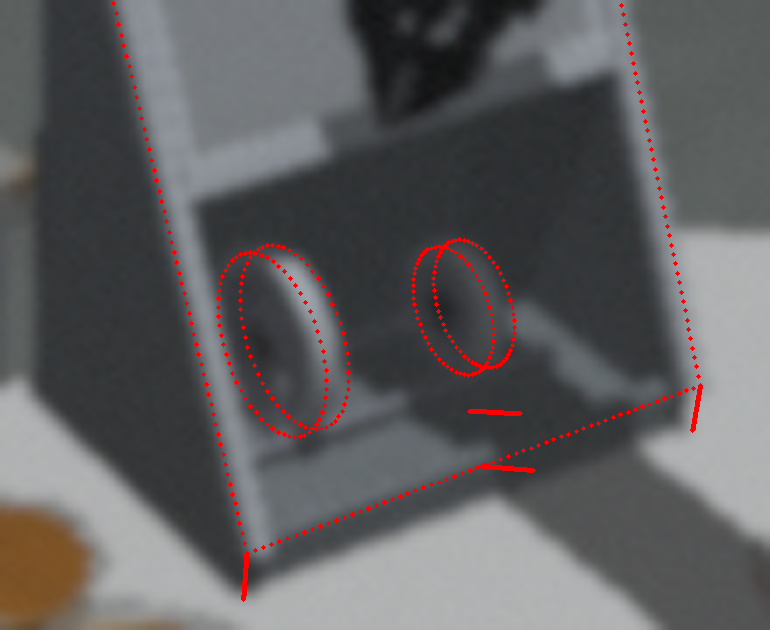

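View pics/o6.png

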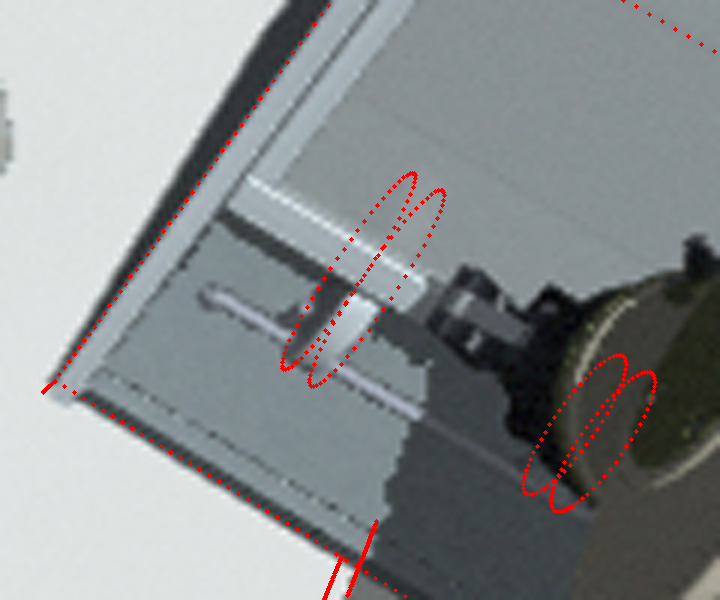

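```bash
python3 - <<'E'
from sash import *
T=tool(cab[2],15);c=lambda *a:fromcab(a)
A=c(.065,-.003,.275);B=c(.0,.005,.275);C=c(.0,.059,.22);T2=tool(cab[2],26);D=c(.027,.059,.161);T3=tool(cab[2],36);E=c(.086,.059,.08)
plan(A,T,3);plan(B,T,3,(A,T));plan(C,T2,4,(B,T));plan(D,T3,4,(C,T2));plan(E,T3,5,(D,T3))
E
```

```text
rows 3 dp [0.0001, -0.0002, -0.1145] turn [-0.0011, -0.0019, -0.0012] mm/row 22.9 deg/row 0.11
rows 3 dp [0.0133, -0.1046, -0.028] turn [0.0, 0.0, 0.0] mm/row 21.8 deg/row 0.00
rows 4 dp [0.0675, -0.0226, 0.065] turn [-0.0611, 0.0, 0.0] mm/row 19.3 deg/row 2.75
rows 4 dp [0.0, -0.0073, 0.0809] turn [-0.0556, -0.0, 0.0] mm/row 16.2 deg/row 2.50
rows 5 dp [0.0, 0.0001, 0.1002] turn [0.0, 0.0, 0.0] mm/row 20.0 deg/row 0.00
```

Call:
{"api": "move_arm", "payload": {
  "claw": [0.5,0.5,0.5,0.6,0.6,0.6],
  "dp": [
    [0,0,-0.115],
    [0,0,-0.115],
    [0,0,-0.115],
    [0.013,-0.105,-0.028],
    [0.013,-0.105,-0.028],
    [0.013,-0.105,-0.028]
  ],
  "turn": [
    [0,-0.002,0],
    [0,-0.002,0],
    [0,-0.002,0],
    [0,0,0],
    [0,0,0],
    [0,0,0]
  ]
}}

```text
clock: 9.73
position: [0.3941, -0.2867, 0.2757]
ee_rot: [0.871, 0.474, 0.062, 0.114]
ft_force: [0.5, -0.6, -0.4]
grip_width: 0.604
```

```bash
python3 - <<'E'
from sash import *
c=lambda *a:fromcab(a)
C=c(.0,.059,.22);T2=tool(cab[2],26);D=c(.027,.059,.161);T3=tool(cab[2],36);E=c(.086,.059,.08)
o=st();log();print(tocab(o['position']));look(2)
plan(C,T2,4);plan(D,T3,4,(C,T2));plan(E,T3,5,(D,T3))
E
```

```text
t 9.73 p [ 0.3941 -0.2867  0.2757] j [ 0.3  -0.21  0.2   1.96  0.07  1.13  1.47] F [ 0.46 -0.56 -0.45] g 0.604
x [0.542 0.84  0.   ] z [ 0.216 -0.139 -0.966]
[-0.00078527  0.00497304  0.27570427]
t 9.73 sash edge s=0.1763 (4.5)
t 9.78 sash edge s=0.1766 (4.4)
rows 4 dp [0.0672, -0.0207, 0.0669] turn [-0.0617, -0.0001, -0.0009] mm/row 19.4 deg/row 2.78
rows 4 dp [0.0, -0.0073, 0.0809] turn [-0.0556, -0.0, 0.0] mm/row 16.2 deg/row 2.50
rows 5 dp [0.0, 0.0001, 0.1002] turn [0.0, 0.0, 0.0] mm/row 20.0 deg/row 0.00
```

Sash still standing at 0.1765. Moving to the pre-grasp.

Call:
{"api": "move_arm", "payload": {
  "claw": [0.6,0.6,0.6,0.6,0.6,0.6,0.6,0.6],
  "dp": [
    [0.067,-0.021,0.067],
    [0.067,-0.021,0.067],
    [0.067,-0.021,0.067],
    [0.067,-0.021,0.067],
    [0,-0.007,0.081],
    [0,-0.007,0.081],
    [0,-0.007,0.081],
    [0,-0.007,0.081]
  ],
  "turn": [
    [-0.062,0,0],
    [-0.062,0,0],
    [-0.062,0,0],
    [-0.062,0,0],
    [-0.055,0,0],
    [-0.055,0,0],
    [-0.055,0,0],
    [-0.055,0,0]
  ]
}}

```text
clock: 10.5
position: [0.4487, -0.2575, 0.1601]
ee_rot: [0.835, 0.455, 0.149, 0.271]
ft_force: [1.4, -0.6, -0.8]
grip_width: 0.6
```

```bash
python3 - <<'E'
from sash import *
T3=tool(cab[2],36);E=fromcab([.086,.059,.08])
o=st();log();print(tocab(o['position']));look(1)
plan(E,T3,5)
shot('top','t6',(350,150,450,250),6); shot('side','s6',(270,100,390,210),6)
E
```

```text
t 10.50 p [ 0.4487 -0.2575  0.1601] j [ 0.35 -0.24 -0.    2.36  0.33  0.42  1.09] F [ 1.37 -0.56 -0.79] g 0.600
x [0.541 0.841 0.001] z [ 0.496 -0.318 -0.808]
[0.02941667 0.05899654 0.16013579]
t 10.50 sash edge s=0.1765 (4.4)
rows 5 dp [0.0004, 0.0023, 0.0957] turn [-0.0004, 0.0002, -0.0005] mm/row 19.2 deg/row 0.03
```

View pics/s6.png

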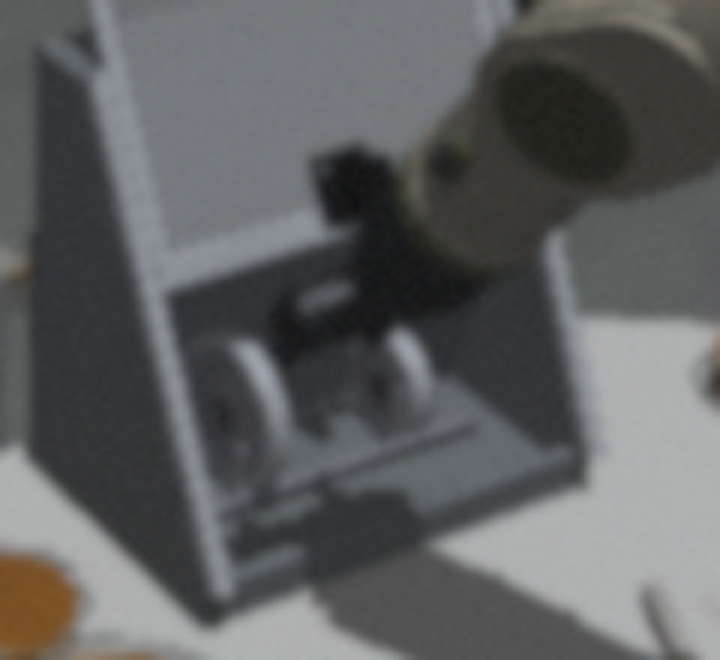

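View pics/t6.png

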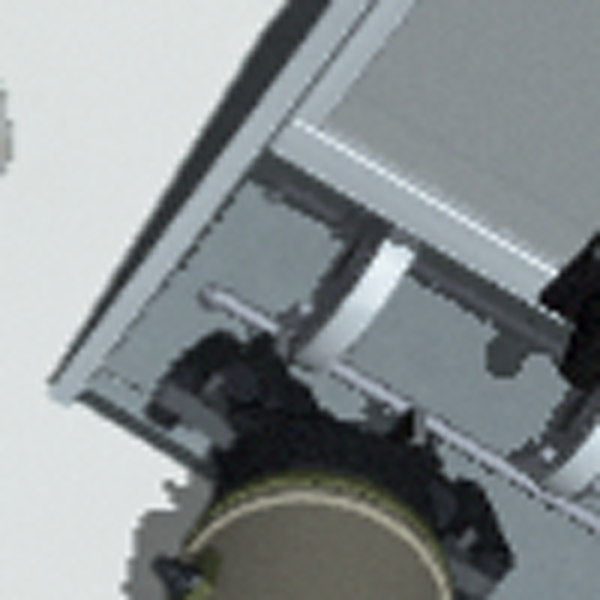

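```bash
python3 - <<'E'
from sash import *
def rings(y,r,z): return W(cab,np.concatenate([ringy([.1,y+d,z],r,160) for d in(-.007,.007)]))
crop('raw_t6','o7',(380,170,430,220),12,rings(.059,.05,.069),'top')
crop('raw_s6','o8',(295,145,345,190),12,rings(.059,.05,.069),'side')
E
```

```text
(no output)
```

View pics/o7.png

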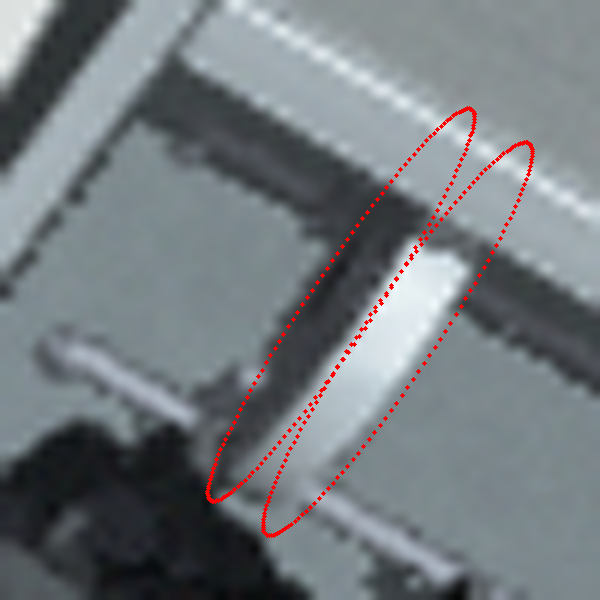

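View pics/o8.png

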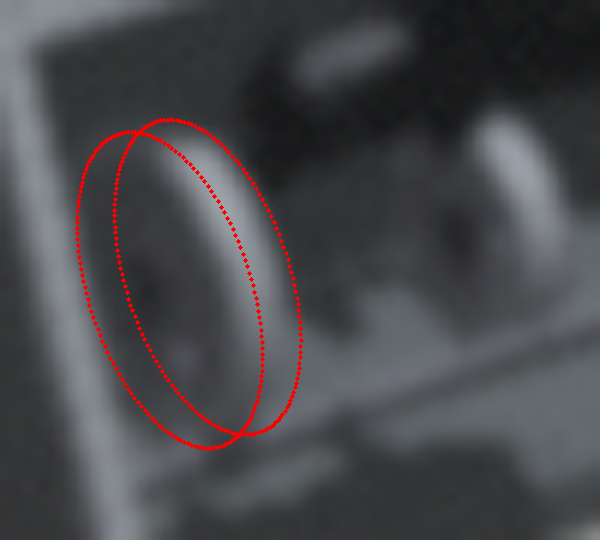

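Call:
{"api": "move_arm", "payload": {
  "claw": [0.6,0.6,0.6,0.6,0.6,0.6,0.6],
  "dp": [
    [0,0.002,0.08],
    [0,0.002,0.08],
    [0,0.002,0.08],
    [0,0.002,0.08],
    [0,0.002,0.08],
    [0,0.002,0.08],
    [0,0,0]
  ],
  "turn": [
    [0,0,0],
    [0,0,0],
    [0,0,0],
    [0,0,0],
    [0,0,0],
    [0,0,0],
    [0,0,0]
  ]
}}

```text
clock: 11.23
position: [0.498, -0.2904, 0.0835]
ee_rot: [0.836, 0.455, 0.147, 0.27]
ft_force: [-1.0, 0.5, -0.3]
grip_width: 0.599
```

```bash
python3 - <<'E'
from sash import *
T3=tool(cab[2],36);E=fromcab([.086,.059,.08])
o=st();log();print(tocab(o['position']));look(1)
plan(E,T3,1)
shot('top','t7',(350,150,450,250),6); shot('side','s7',(270,100,390,210),6)
E
```

```text
t 11.23 p [ 0.498  -0.2904  0.0835] j [ 0.4   0.06 -0.02  2.29  0.58  0.21  0.84] F [-1.    0.46 -0.32] g 0.599
x [ 0.543  0.84  -0.001] z [ 0.491 -0.319 -0.811]
[0.08864913 0.05790143 0.08354151]
t 11.23 sash edge s=0.1765 (4.4)
rows 1 dp [0.0051, -0.0209, 0.0113] turn [-0.0034, 0.0037, -0.0032] mm/row 4.9 deg/row 0.27
```

View pics/s7.png

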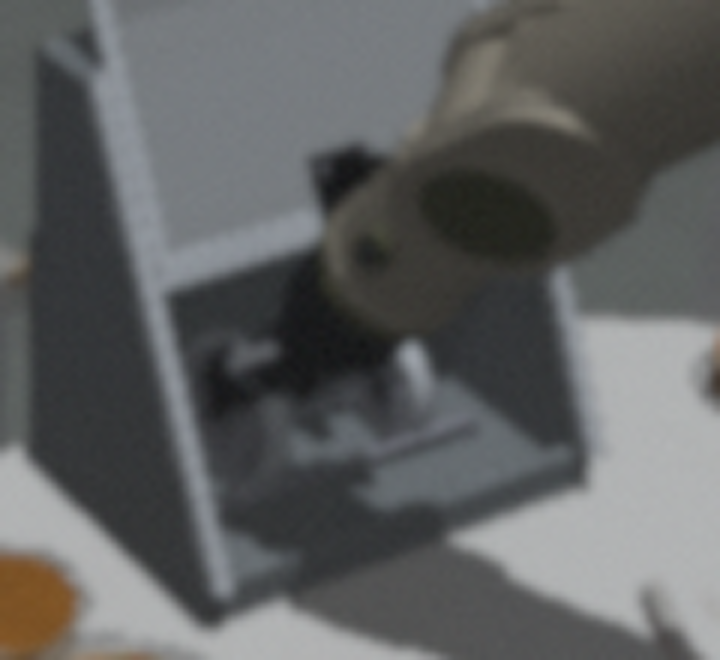

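View pics/t7.png

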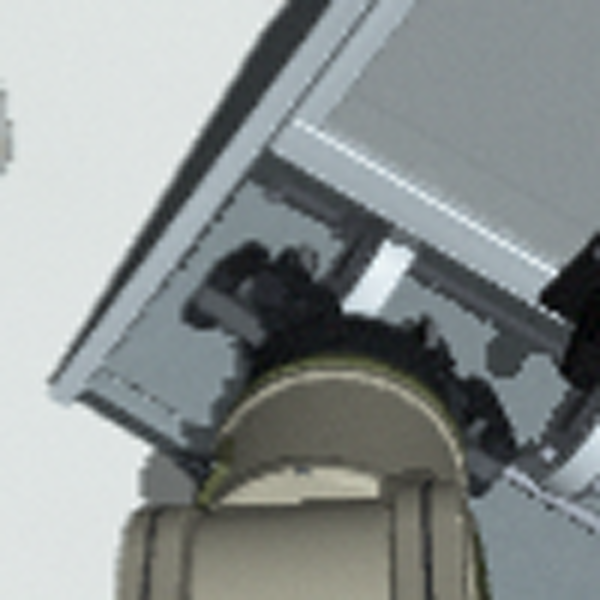

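Call:
{"api": "move_arm", "payload": {
  "claw": [0.6,0.3,0,0,0,0,0,0],
  "dp": [
    [0.004,-0.012,0.014],
    [0,0,0],
    [0,0,0],
    [0,0,0],
    [0,0,0],
    [0,0,0],
    [0,0,0],
    [0,0,0]
  ],
  "turn": [
    [0,0,0],
    [0,0,0],
    [0,0,0],
    [0,0,0],
    [0,0,0],
    [0,0,0],
    [0,0,0],
    [0,0,0]
  ],
  "grip_force": 60
}}

```text
clock: 12.05
position: [0.4976, -0.2884, 0.0814]
ee_rot: [0.835, 0.455, 0.148, 0.271]
ft_force: [-5.5, 4.2, 8.1]
grip_width: 0.156
```

```bash
python3 - <<'E'
from sash import *
o=st();log();print(tocab(o['position']));look(1)
o=manip.get_obs();print(o['ft_force'],cabR(cab).T@o['ft_force'],o['torque'],o['grip_width']*85)
p=o['position'];Rm=R.from_quat(o['ee_rot']).as_matrix()
plan(p+np.array([0,0,.045]),Rm,6)
E
```

```text
t 12.05 p [ 0.4976 -0.2884  0.0814] j [ 0.39  0.06 -0.01  2.3   0.61  0.2   0.81] F [-5.47  4.22  8.1 ] g 0.156
x [0.542 0.84  0.001] z [ 0.494 -0.318 -0.809]
[0.08724579 0.05941691 0.08140832]
t 12.05 sash edge s=0.1765 (4.5)
[-6.03936319  3.2905157   8.41689316] [-6.86016458 -0.48943158  8.41689316] [0.48489194 0.60396667 0.15708435] 12.988857821365468
rows 6 dp [0.0, 0.022, -0.0303] turn [0.0, 0.0, 0.0] mm/row 7.5 deg/row 0.00
```

Call:
{"api": "move_arm", "payload": {
  "claw": [0,0,0,0],
  "dp": [
    [0,0.015,-0.02],
    [0,0.015,-0.02],
    [0,0.015,-0.02],
    [0,0,0]
  ],
  "turn": [
    [0,0,0],
    [0,0,0],
    [0,0,0],
    [0,0,0]
  ]
}}

```text
clock: 12.43
position: [0.4973, -0.2886, 0.096]
ee_rot: [0.835, 0.455, 0.148, 0.271]
ft_force: [0.2, -0.4, -3.4]
grip_width: 0.154
```

```bash
python3 - <<'E'
from sash import *
o=st();log();print(tocab(o['position']),o['ft_force'],cabR(cab).T@o['ft_force']);look(1)
c=tocab(o['position']);T=tool(cab[2],36)
A=fromcab(c+[-.045,0,.04]);plan(A,T,5)
B=fromcab(c+[-.1,0,.075]);T2=tool(cab[2],24);plan(B,T2,5,(A,T)); 
C=fromcab([-.045,.06,.21]);T3=tool(cab[2],10);plan(C,T3,5,(B,T2))
for P,t in((A,T),(B,T2),(C,T3)): e,a,q=ik(P,t,tries=2);print('%.1f %.1f'%(e,a),np.round(q,2),tocab(P))
shot('side','s8',(270,100,390,210),6)
E
```

```text
t 12.43 p [ 0.4973 -0.2886  0.096 ] j [ 0.41  0.03 -0.03  2.29  0.51  0.24  0.91] F [ 0.23 -0.42 -3.41] g 0.154
x [0.542 0.84  0.   ] z [ 0.493 -0.318 -0.81 ]
[0.08710237 0.05902708 0.09601473] [ 0.23454991 -0.42201656 -3.4131032 ] [ 0.42522433 -0.22868298 -3.4131032 ]
t 12.43 sash edge s=0.1763 (4.5)
rows 5 dp [-0.0001, -0.0126, -0.0591] turn [-0.0004, 0.0004, -0.0008] mm/row 12.1 deg/row 0.04
rows 5 dp [-0.0, -0.029, -0.0585] turn [0.0533, 0.0, -0.0] mm/row 13.1 deg/row 2.40
rows 5 dp [0.001, -0.0182, -0.0472] turn [0.0622, -0.0, 0.0] mm/row 10.1 deg/row 2.80
0.0 0.0 [-0.22 -0.22  0.55  2.35  0.62  0.42  0.85] [0.04210237 0.05902708 0.13601473]
0.0 0.0 [-0.33 -0.34  0.59  2.25  0.43  0.8   1.04] [-0.01289763  0.05902708  0.17101473]
0.0 0.0 [-0.13 -0.23  0.45  2.08  0.16  1.11  1.26] [-0.045  0.06   0.21 ]
```

View pics/s8.png

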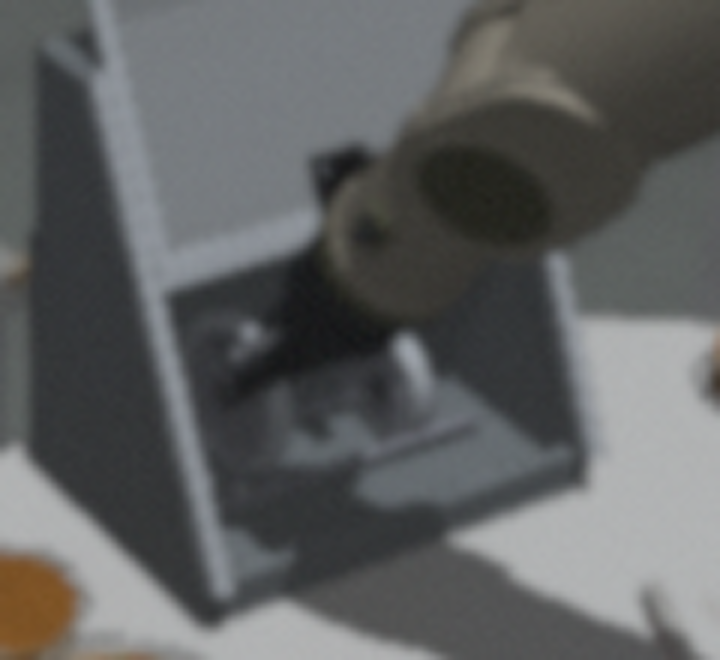

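Call:
{"api": "move_arm", "payload": {
  "claw": [0,0,0,0,0],
  "dp": [
    [0,-0.013,-0.059],
    [0,-0.013,-0.059],
    [0,-0.013,-0.059],
    [0,-0.013,-0.059],
    [0,-0.013,-0.059]
  ],
  "turn": [
    [0,0,0],
    [0,0,0],
    [0,0,0],
    [0,0,0],
    [0,0,0]
  ]
}}

```text
clock: 12.95
position: [0.4585, -0.2637, 0.135]
ee_rot: [0.836, 0.455, 0.147, 0.27]
ft_force: [0.3, -0.6, -3.2]
grip_width: 0.153
```

Call:
{"api": "move_arm", "payload": {
  "claw": [0,0,0,0,0],
  "dp": [
    [0,-0.029,-0.058],
    [0,-0.029,-0.058],
    [0,-0.029,-0.058],
    [0,-0.029,-0.058],
    [0,-0.029,-0.058]
  ],
  "turn": [
    [0.053,0,0],
    [0.053,0,0],
    [0.053,0,0],
    [0.053,0,0],
    [0.053,0,0]
  ]
}}

```text
clock: 13.37
position: [0.4124, -0.2339, 0.1699]
ee_rot: [0.859, 0.468, 0.099, 0.181]
ft_force: [1.0, -0.7, -3.1]
grip_width: 0.155
```

```bash
python3 - <<'E'
from sash import *
o=st();log();print(tocab(o['position']),o['ft_force']);look(1)
C=fromcab([-.055,.06,.21]);T3=tool(cab[2],10);plan(C,T3,5)
shot('side','s9',(250,80,410,230),4.5)
E
```

```text
t 13.37 p [ 0.4124 -0.2339  0.1699] j [ 0.32 -0.25  0.04  2.26  0.15  0.73  1.26] F [ 1.04 -0.68 -3.11] g 0.155
x [0.542 0.84  0.   ] z [ 0.339 -0.219 -0.915]
[-0.01388136  0.05933354  0.16989639] [ 1.04279957 -0.68438386 -3.1103098 ]
t 13.37 sash edge s=0.1765 (4.5)
rows 5 dp [0.0004, -0.0276, -0.0492] turn [0.0613, 0.0, -0.0008] mm/row 11.3 deg/row 2.76
```

View pics/s9.png

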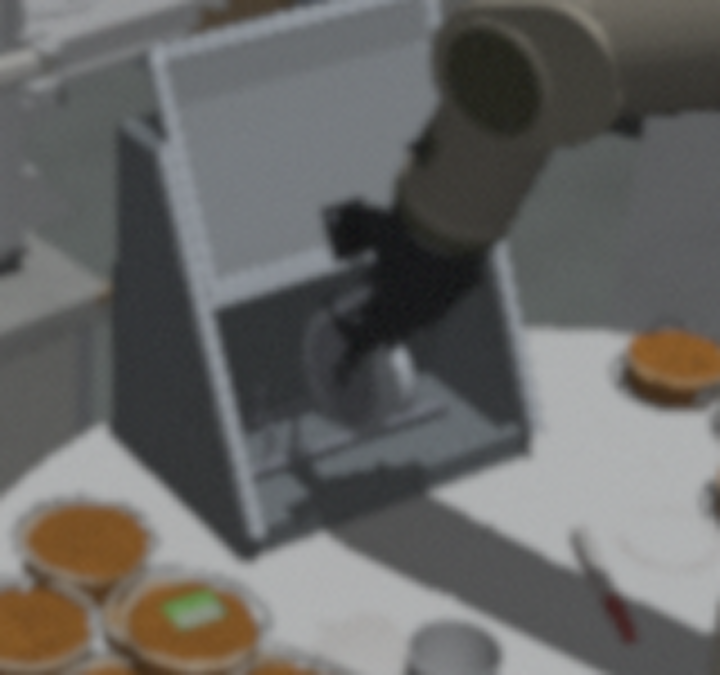

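Call:
{"api": "move_arm", "payload": {
  "claw": [0,0,0,0,0,0],
  "dp": [
    [0,-0.028,-0.05],
    [0,-0.028,-0.05],
    [0,-0.028,-0.05],
    [0,-0.028,-0.05],
    [0,-0.028,-0.05],
    [0,0,0]
  ],
  "turn": [
    [0.061,0,0],
    [0.061,0,0],
    [0.061,0,0],
    [0.061,0,0],
    [0.061,0,0],
    [0,0,0]
  ]
}}

```text
clock: 13.97
position: [0.3787, -0.2122, 0.2092]
ee_rot: [0.875, 0.476, 0.043, 0.079]
ft_force: [0.9, -0.4, -3.4]
grip_width: 0.148
```

```bash
python3 - <<'E'
from sash import *
o=st();log();print(tocab(o['position']),o['ft_force']);look(1)
T=tool(cab[2]*.5+rk[2]*.5,5);A=[.47,.03,.25];plan(A,T,9)
T2=tool(rk[2],10); B=W(rk,[[-.01,-.055,.21]])[0];print(B);plan(B,T2,9,(A,T))
for P,t in((A,T),(B,T2)): e,a,q=ik(P,t,tries=2);print('%.1f %.1f'%(e,a),np.round(q,2))
E
```

```text
t 13.97 p [ 0.3787 -0.2122  0.2092] j [ 0.3  -0.22  0.07  2.1   0.06  1.09  1.34] F [ 0.86 -0.41 -3.37] g 0.148
x [0.543 0.84  0.   ] z [ 0.15  -0.097 -0.984]
[-0.05401705  0.05938552  0.2092054 ] [ 0.86022275 -0.40788558 -3.36559759]
t 13.97 sash edge s=0.1766 (4.5)
rows 9 dp [0.1449, 0.0025, -0.0236] turn [0.0131, 0.0089, -0.0655] mm/row 29.4 deg/row 3.03
[0.48740705 0.33026527 0.21      ]
rows 9 dp [0.1664, 0.0233, 0.0259] turn [-0.0121, 0.0086, -0.065] mm/row 34.0 deg/row 3.00
0.0 0.0 [-0.17 -0.09 -0.01  1.9   0.02  1.25  1.28]
0.0 0.0 [-0.04  0.17 -0.75  1.75  0.21  1.11  1.07]
```

Call:
{"api": "move_arm", "payload": {
  "claw": [0,0,0,0,0,0,0,0],
  "dp": [
    [0.1,0.002,-0.024],
    [0.145,0.002,-0.024],
    [0.145,0.002,-0.024],
    [0.145,0.002,-0.024],
    [0.145,0.002,-0.024],
    [0.145,0.002,-0.024],
    [0.145,0.002,-0.024],
    [0.145,0.002,-0.024]
  ],
  "turn": [
    [0.013,0.009,-0.065],
    [0.013,0.009,-0.065],
    [0.013,0.009,-0.065],
    [0.013,0.009,-0.065],
    [0.013,0.009,-0.065],
    [0.013,0.009,-0.065],
    [0.013,0.009,-0.065],
    [0.013,0.009,-0.065]
  ]
}}

```text
clock: 14.68
position: [0.4596, -0.0035, 0.2453]
ee_rot: [0.76, 0.648, 0.031, 0.037]
ft_force: [0.9, -0.0, -3.7]
grip_width: 0.153
```

```bash
python3 - <<'E'
from sash import *
o=st();log()
T2=tool(rk[2],10); B=W(rk,[[-.01,-.055,.21]])[0];print(B);plan(B,T2,12)
E
```

```text
t 14.68 p [ 0.4596 -0.0035  0.2453] j [ 0.07 -0.11 -0.17  1.92  0.01  1.23  1.31] F [ 0.87 -0.03 -3.68] g 0.153
x [ 0.157  0.988 -0.   ] z [ 0.096 -0.015 -0.995]
[0.48740705 0.33026527 0.21      ]
rows 12 dp [0.1392, 0.0204, 0.018] turn [-0.008, 0.0074, -0.054] mm/row 28.4 deg/row 2.48
```

Call:
{"api": "move_arm", "payload": {
  "claw": [0,0,0,0,0,0,0,0],
  "dp": [
    [0.139,0.02,0.018],
    [0.139,0.02,0.018],
    [0.139,0.02,0.018],
    [0.139,0.02,0.018],
    [0.139,0.02,0.018],
    [0.139,0.02,0.018],
    [0.139,0.02,0.018],
    [0.139,0.02,0.018]
  ],
  "turn": [
    [-0.008,0.007,-0.054],
    [-0.008,0.007,-0.054],
    [-0.008,0.007,-0.054],
    [-0.008,0.007,-0.054],
    [-0.008,0.007,-0.054],
    [-0.008,0.007,-0.054],
    [-0.008,0.007,-0.054],
    [-0.008,0.007,-0.054]
  ]
}}

```text
clock: 15.35
position: [0.4966, 0.2177, 0.2207]
ee_rot: [0.637, 0.767, 0.058, 0.047]
ft_force: [0.1, -0.1, -1.8]
grip_width: 0.151
```

Call:
{"api": "move_arm", "payload": {
  "claw": [0,0,0,0,0],
  "dp": [
    [0.139,0.02,0.018],
    [0.139,0.02,0.018],
    [0.139,0.02,0.018],
    [0.1,0.015,0.018],
    [0,0,0]
  ],
  "turn": [
    [-0.008,0.007,-0.054],
    [-0.008,0.007,-0.054],
    [-0.008,0.007,-0.054],
    [-0.008,0.007,-0.054],
    [0,0,0]
  ]
}}

```text
clock: 15.77
position: [0.486, 0.3253, 0.2087]
ee_rot: [0.566, 0.82, 0.071, 0.049]
ft_force: [-0.5, -0.2, -2.9]
grip_width: 0.149
```

```bash
cat >> sash.py <<'E'
def torack(p): return cabR(rk).T@(np.asarray(p)-np.r_[rk[:2],0])
def platec(o):
    Rm=R.from_quat(o['ee_rot']).as_matrix(); return np.array(o['position'])+Rm@np.array([0,.0031,.0176])
E
python3 - <<'E'
from sash import *
o=st();log();print('tcp',torack(o['position']),'plate',torack(platec(o)));look(1)
shot('side','s10',(160,210,300,340),5);shot('top','t10',(90,140,230,260),5)
E
```

```text
t 15.77 p [0.486  0.3253 0.2087] j [-0.27  0.17 -0.48  1.74  0.16  1.1   1.14] F [-0.54 -0.23 -2.9 ] g 0.149
x [-0.354  0.935 -0.001] z [ 0.161  0.06  -0.985]
tcp [-0.01301318 -0.05920335  0.20874337] plate [-0.00693262 -0.05918236  0.19193872]
t 15.77 sash edge s=0.1765 (4.6)
```

View pics/s10.png

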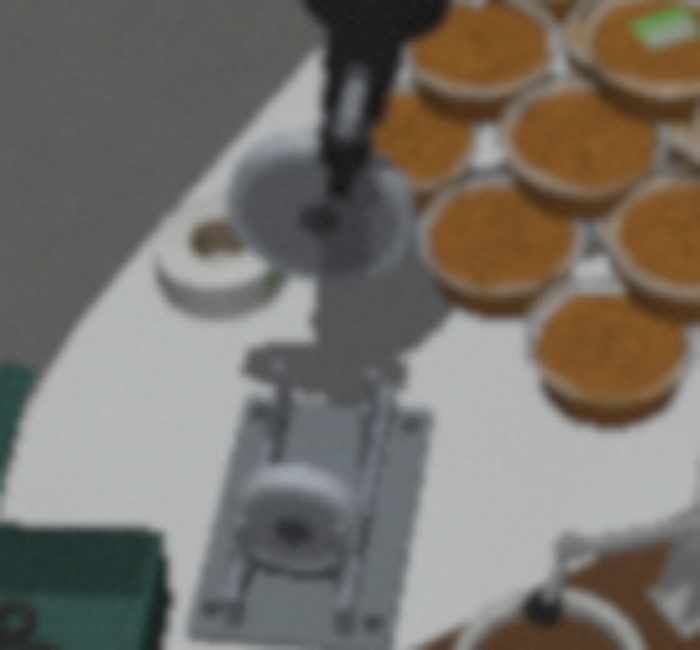

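View pics/t10.png

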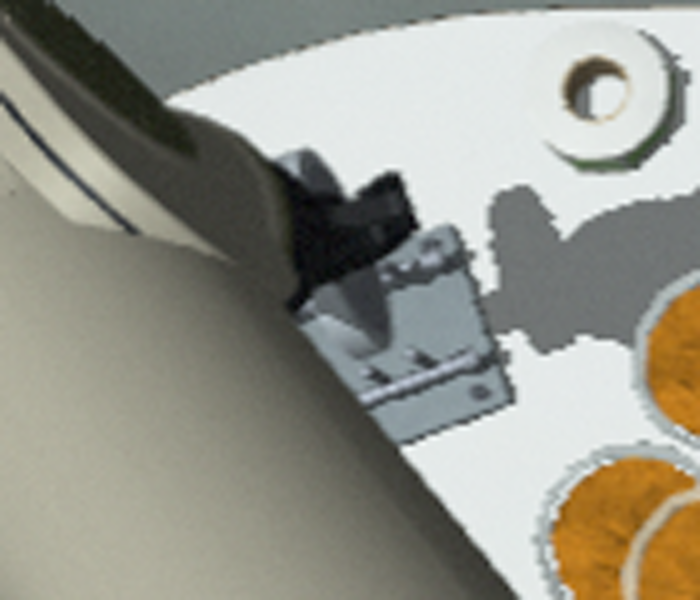

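```bash
cat >> sash.py <<'E'
def heldrings(o,off=(0,0,0)):
    Rm=R.from_quat(o['ee_rot']).as_matrix();c=platec(o)+np.array(off);t=np.linspace(0,2*np.pi,160)
    L=[]
    for r,h in((.05,.007),(.05,-.007),(.011,.009)):
        L.append(c+np.outer(np.full(160,h),Rm[:,0])+r*(np.outer(np.cos(t),Rm[:,1])+np.outer(np.sin(t),Rm[:,2])))
    return np.concatenate(L)
E
python3 - <<'E'
from sash import *
o=manip.get_obs()
crop('raw_s10','o10',(195,230,255,280),11,heldrings(o),'side')
crop('raw_t10','o11',(130,165,190,225),10,heldrings(o),'top')
crop('raw_s10','o12',(190,280,260,340),10,rkpts(rk),'side')
E
```

```text
(no output)
```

View pics/o10.png

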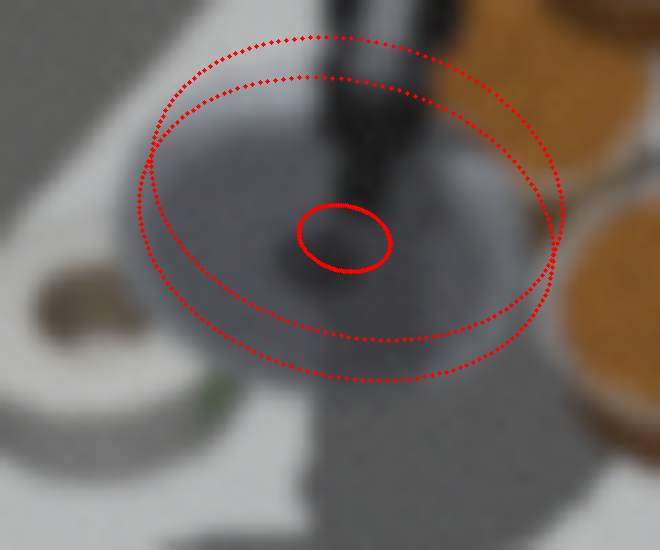

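View pics/o11.png

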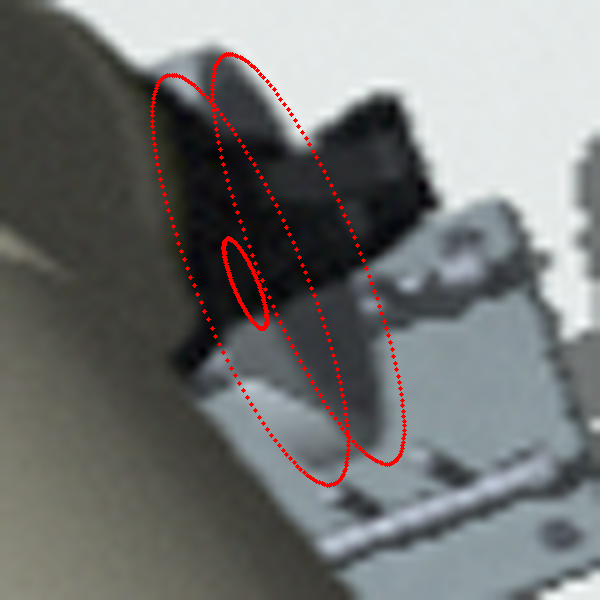

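View pics/o12.png

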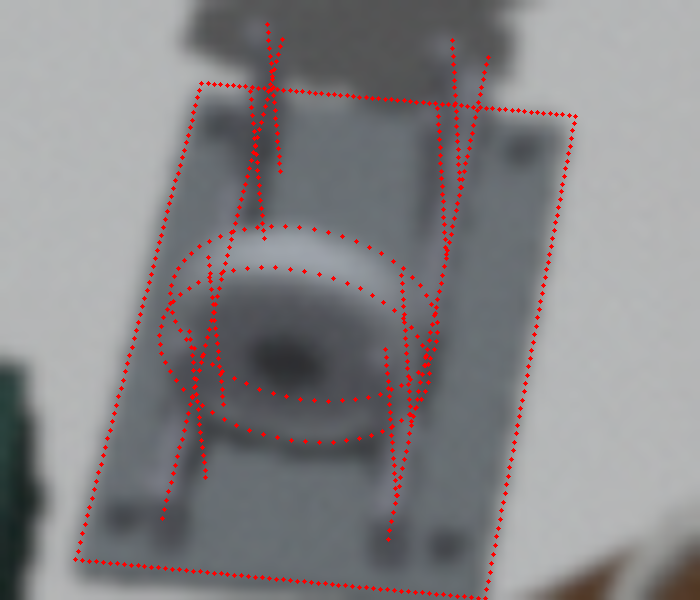

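```bash
sed -i 's/0,.0031,.0176/0,.0081,.0176/' sash.py; cat >> sash.py <<'E'
def toslot(P,tilt=10,n=4,off=(0,0,0)):
    """plan to bring plate centre to rack coords P"""
    T=tool(rk[2],tilt); c=W(rk,[P])[0]; pos=c-T@np.array([0,.0081,.0176]); plan(pos,T,n)
E
python3 - <<'E'
from sash import *
o=manip.get_obs();print(torack(platec(o)))
toslot([0,-.042,.14],10,5)
E
```

```text
[-0.00151372 -0.0653044   0.19375464]
rows 5 dp [0.0233, -0.0079, 0.0532] turn [-0.0005, 0.001, -0.0009] mm/row 11.7 deg/row 0.06
```

```bash
python3 - <<'E'
from sash import *
o=st();print(torack(o['position']),o['joint_velocities'].round(3))
E
```

```text
t 15.92 p [0.4886 0.3198 0.2097] j [-0.27  0.17 -0.47  1.74  0.16  1.1   1.14] F [ 0.3   0.41 -3.1 ] g 0.153
x [-0.345  0.939 -0.003] z [ 0.162  0.056 -0.985]
[-0.01251649 -0.06520791  0.20970142] [ 0.017 -0.011  0.017 -0.003 -0.003  0.01  -0.001]
```

Call:
{"api": "move_arm", "payload": {
  "claw": [0,0,0,0],
  "dp": [
    [0,0,0],
    [0,0,0],
    [0,0,0],
    [0,0,0]
  ],
  "turn": [
    [0,0,0],
    [0,0,0],
    [0,0,0],
    [0,0,0]
  ]
}}

```text
clock: 16.25
position: [0.4889, 0.3198, 0.2107]
ee_rot: [0.57, 0.817, 0.07, 0.051]
ft_force: [0.5, 0.3, -3.0]
grip_width: 0.152
```

```bash
python3 - <<'E'
from sash import *
o=st();print(torack(o['position']),o['joint_velocities'].round(3))
toslot([0,-.042,.14],10,5)
E
```

```text
t 16.25 p [0.4889 0.3198 0.2107] j [-0.27  0.17 -0.47  1.73  0.16  1.1   1.14] F [ 0.45  0.32 -2.96] g 0.152
x [-0.344  0.939 -0.003] z [ 0.163  0.057 -0.985]
[-0.01225125 -0.06532016  0.21069152] [-0.001  0.002 -0.003 -0.004 -0.001  0.     0.001]
rows 5 dp [0.0234, -0.0083, 0.0541] turn [-0.0003, 0.0009, -0.0011] mm/row 11.9 deg/row 0.07
```

Call:
{"api": "move_arm", "payload": {
  "claw": [0,0,0,0,0,0,0,0],
  "dp": [
    [0.023,-0.008,0.054],
    [0.023,-0.008,0.054],
    [0.023,-0.008,0.054],
    [0.023,-0.008,0.054],
    [0.023,-0.008,0.054],
    [0,0,0],
    [0,0,0],
    [0,0,0]
  ],
  "turn": [
    [0,0.001,-0.001],
    [0,0.001,-0.001],
    [0,0.001,-0.001],
    [0,0.001,-0.001],
    [0,0.001,-0.001],
    [0,0,0],
    [0,0,0],
    [0,0,0]
  ]
}}

```text
clock: 16.92
position: [0.4822, 0.3424, 0.1562]
ee_rot: [0.568, 0.818, 0.071, 0.049]
ft_force: [0.1, 0.1, -2.2]
grip_width: 0.154
```

```bash
python3 - <<'E'
from sash import *
o=st();print(torack(o['position']),torack(platec(o)),o['joint_velocities'].round(3))
shot('side','s11',(190,240,260,340),7);shot('top','t11',(110,155,200,245),7)
o=manip.get_obs()
crop('raw_s11','o13',(195,250,255,310),10,heldrings(o),'side')
crop('raw_t11','o14',(125,170,195,230),10,heldrings(o),'top')
E
```

```text
t 16.92 p [0.4822 0.3424 0.1562] j [-0.31  0.23 -0.48  1.78  0.21  1.    1.06] F [ 0.15  0.07 -2.18] g 0.154
x [-0.349  0.937  0.001] z [ 0.161  0.061 -0.985]
[-0.01065822 -0.04176912  0.15619471] [ 0.00035479 -0.04175288  0.14025471] [ 0.005 -0.012 -0.    -0.008 -0.002 -0.    -0.001]
```

View pics/s11.png

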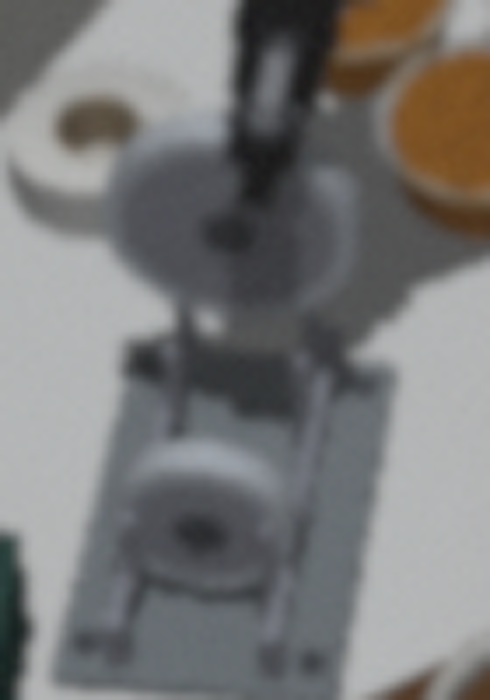

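View pics/t11.png

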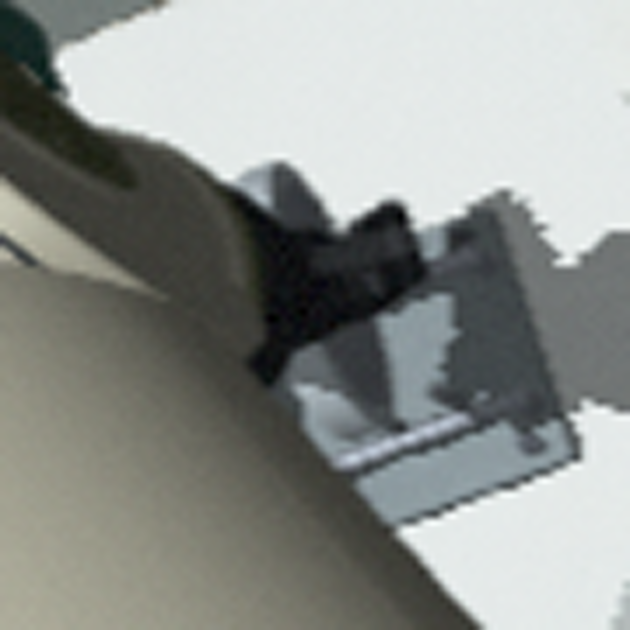

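View pics/o13.png

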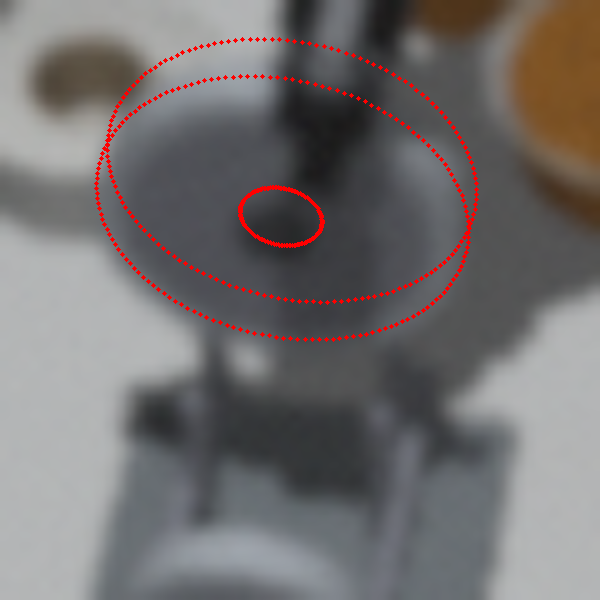

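View pics/o14.png

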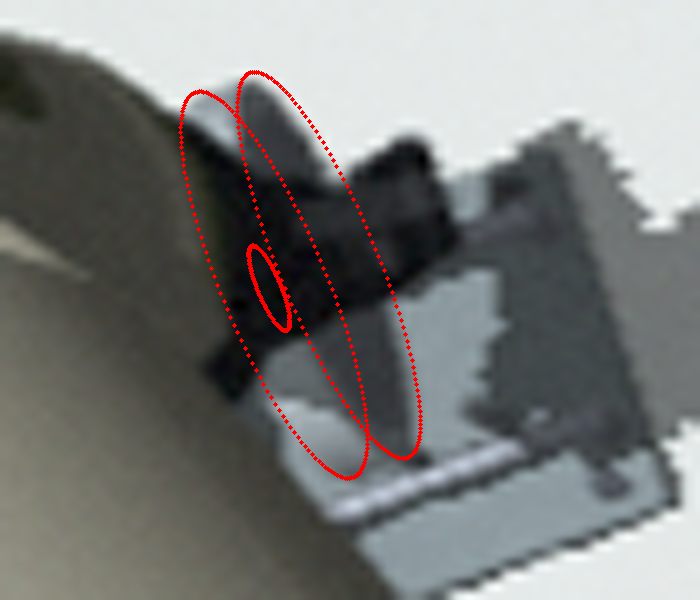

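```bash
python3 - <<'E'
from sash import *
crop('raw_s11','z1',(200,245,250,290),16)
crop('raw_t11','z2',(140,170,180,220),12)
crop('raw_s11','z3',(205,280,255,310),15,None)
E
```

```text
(no output)
```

View pics/z1.png

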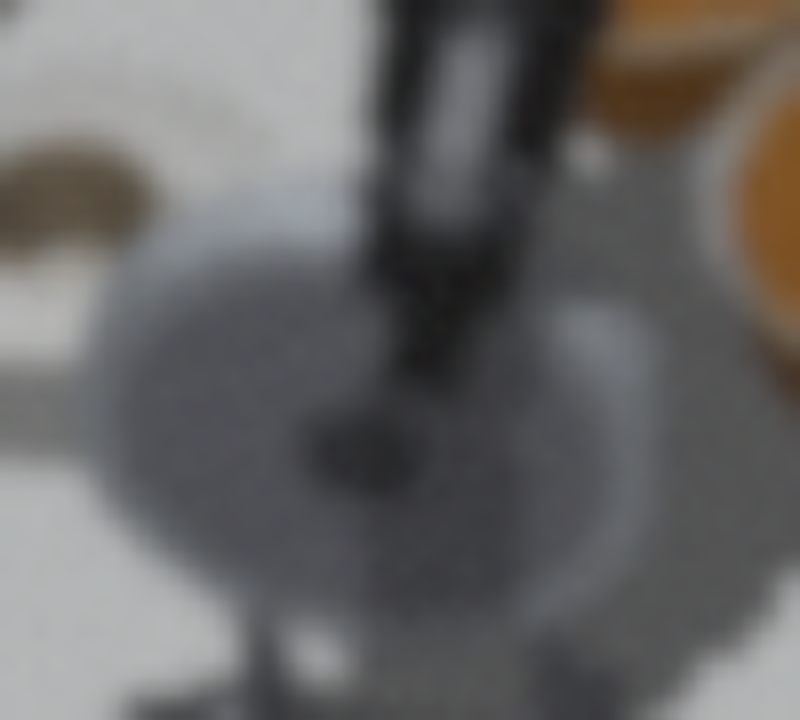

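View pics/z2.png

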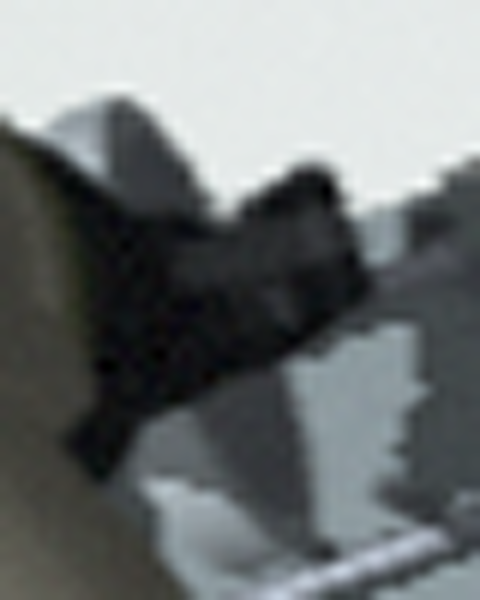

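View pics/z3.png

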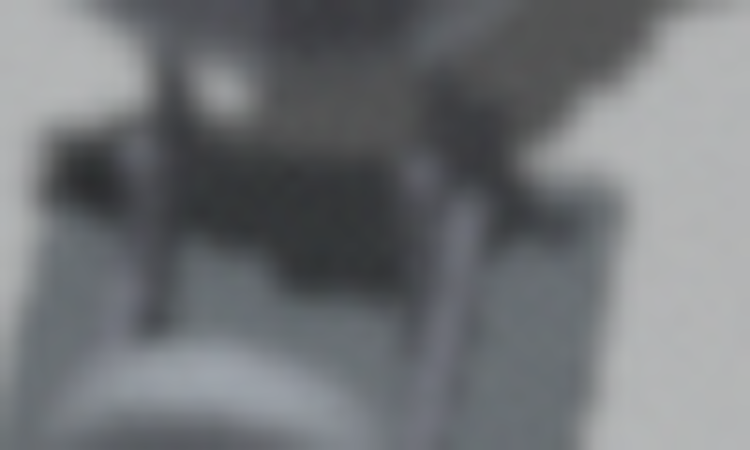

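```bash
python3 - <<'E'
from sash import *
C=[[.055,.085,.01],[.055,-.085,.01],[-.055,-.085,.01],[-.055,.085,.01],[-.03,-.085,.032],[.03,-.085,.032]]
print(proj('top',W(rk,C)).round(1).tolist());print(proj('side',W(rk,C)).round(1).tolist())
for n in('top','side'):
    a=proj(n,W(rk,[[0,-.042,.14],[.001,-.042,.14],[0,-.041,.14],[0,-.042,.141]]));print(n,(a[1:]-a[0]).round(3).tolist())
crop('raw_t11','z4',(170,175,200,225),12)
crop('top0','z5',(115,180,195,245),10)
E
```

```text
[[122.0, 204.9], [179.9, 183.9], [192.1, 220.3], [133.1, 241.9], [187.2, 210.5], [180.5, 190.3]]
[[197.1, 335.5], [209.7, 287.8], [247.1, 291.1], [238.0, 339.4], [238.3, 285.2], [217.7, 283.4]]
top [[-0.12, -0.376], [-0.39, 0.141], [-0.14, -0.087]]
side [[-0.37, -0.032], [-0.066, 0.269], [-0.019, -0.261]]
```

View pics/z4.png

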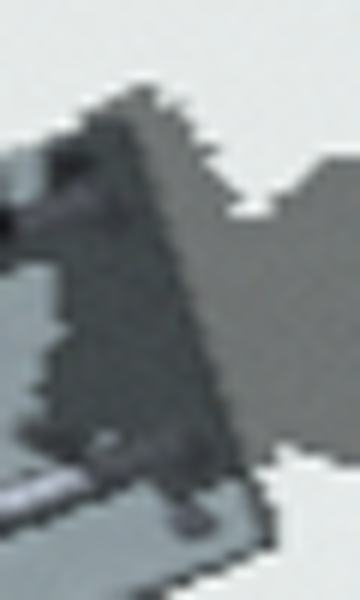

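View pics/z5.png

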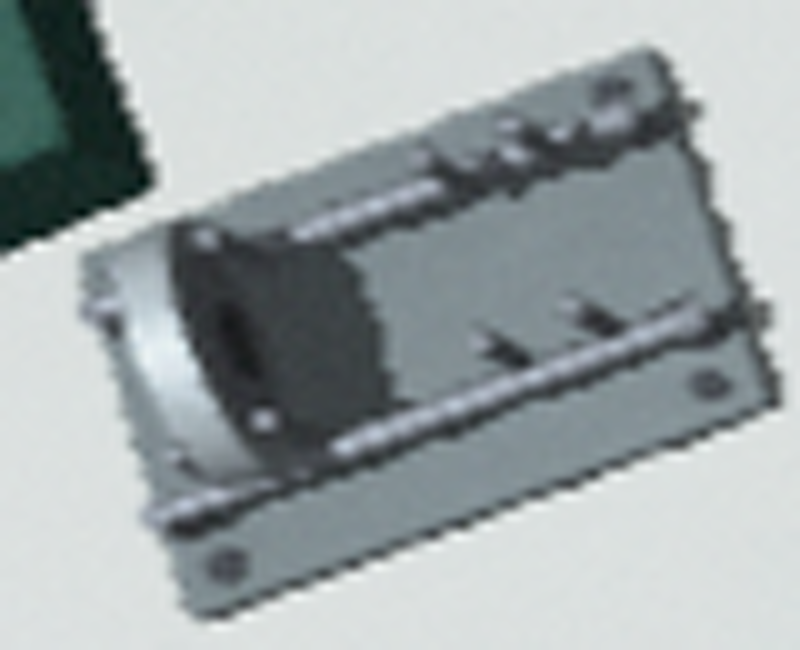

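```bash
python3 - <<'E'
from sash import *
P=[[.026,-.0295,.072],[.026,-.0545,.072],[-.026,-.0295,.072],[-.026,-.0545,.072],[.026,.0295,.072],[-.026,.0295,.072]]
obs=np.array([(157.5,195),(166,192.2),(163,213.8),(172,210.2),(135.5,203.8),(141.2,221.8)])
print((obs-proj('top',W(rk,P))).round(2).tolist())
P2=[[0,.042+.009,.032+.02646]];print(proj('side',W(rk,P2)))
E
```

```text
[[0.88, -0.42], [0.31, 0.05], [0.53, 0.07], [0.39, -0.21], [0.34, 0.61], [0.37, 0.19]]
[[218.79858199 315.77099098]]
```

```bash
python3 - <<'E'
from sash import *
o=st();print(torack(platec(o)))
toslot([0,-.0445,.125],10,3)
toslot([0,-.0445,.115],10,5)
E
```

```text
t 17.02 p [0.4825 0.3424 0.1567] j [-0.31  0.23 -0.48  1.78  0.21  1.    1.06] F [-0.01  0.26 -2.59] g 0.152
x [-0.349  0.937  0.001] z [ 0.162  0.061 -0.985]
[ 0.00062049 -0.04191035  0.14075246]
rows 3 dp [-0.0043, -0.0056, 0.0257] turn [-0.0002, -0.0003, 0.0] mm/row 5.3 deg/row 0.02
rows 5 dp [-0.0026, -0.0051, 0.0253] turn [-0.0001, -0.0002, 0.0] mm/row 5.2 deg/row 0.01
```

Call:
{"api": "move_arm", "payload": {
  "claw": [0,0,0,0,0,0,0],
  "dp": [
    [-0.004,-0.005,0.025],
    [-0.004,-0.005,0.025],
    [-0.004,-0.005,0.025],
    [0,-0.005,0.02],
    [0,-0.005,0.02],
    [0,0,0],
    [0,0,0]
  ],
  "turn": [
    [0,0,0],
    [0,0,0],
    [0,0,0],
    [0,0,0],
    [0,0,0],
    [0,0,0],
    [0,0,0]
  ]
}}

```text
clock: 17.6
position: [0.4818, 0.3397, 0.1322]
ee_rot: [0.568, 0.818, 0.071, 0.049]
ft_force: [0.5, -0.2, -2.6]
grip_width: 0.158
```

```bash
python3 - <<'E'
from sash import *
o=st();print(torack(platec(o)),'Frack',cabR(rk).T@o['ft_force'])
shot('side','s12',(200,255,250,310),12);shot('top','t12',(140,170,195,225),12)
E
```

```text
t 17.60 p [0.4818 0.3397 0.1322] j [-0.31  0.25 -0.47  1.81  0.22  0.95  1.05] F [ 0.49 -0.17 -2.65] g 0.158
x [-0.349  0.937  0.   ] z [ 0.161  0.06  -0.985]
[-0.00101272 -0.04418829  0.11620533] Frack [ 0.40169594 -0.33113283 -2.64847649]
```

View pics/s12.png

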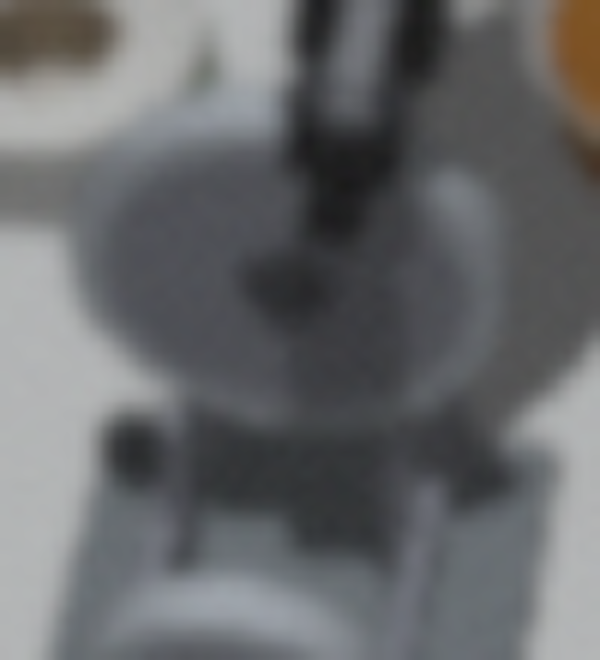

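View pics/t12.png

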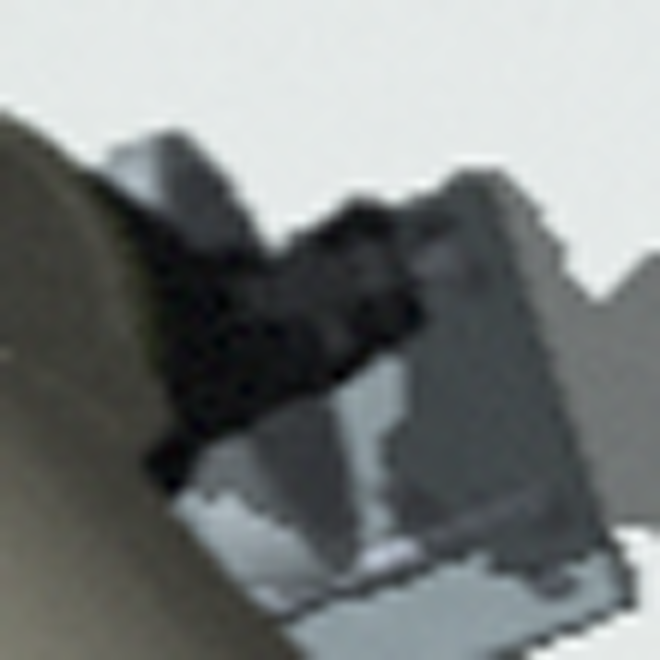

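Call:
{"api": "move_arm", "payload": {
  "claw": [0,0,0,0,0],
  "dp": [
    [0,0,0.015],
    [0,-0.002,0.015],
    [0,-0.002,0.015],
    [0,0,0],
    [0,0,0]
  ],
  "turn": [
    [0,0,0],
    [0,0,0],
    [0,0,0],
    [0,0,0],
    [0,0,0]
  ]
}}

```text
clock: 18.12
position: [0.4825, 0.3399, 0.1231]
ee_rot: [0.568, 0.818, 0.071, 0.049]
ft_force: [0.7, 0.1, -3.3]
grip_width: 0.153
```

```bash
python3 - <<'E'
from sash import *
o=st();print(torack(platec(o)),'Frack',cabR(rk).T@o['ft_force'],o['torque'])
E
```

```text
t 18.12 p [0.4825 0.3399 0.1231] j [-0.31  0.26 -0.47  1.82  0.23  0.94  1.04] F [ 0.67  0.06 -3.3 ] g 0.153
x [-0.349  0.937  0.   ] z [ 0.161  0.06  -0.985]
[-0.00027152 -0.04420708  0.10717327] Frack [ 0.65114946 -0.17616513 -3.29751027] [-0.11688493  0.26480707  0.00036928]
```

Call:
{"api": "move_arm", "payload": {
  "claw": [0,0,0,0,0],
  "dp": [
    [0,-0.002,0.015],
    [0,-0.003,0.015],
    [0,-0.003,0.015],
    [0,0,0],
    [0,0,0]
  ],
  "turn": [
    [0,0,0],
    [0,0,0],
    [0,0,0],
    [0,0,0],
    [0,0,0]
  ]
}}

```text
clock: 18.53
position: [0.4824, 0.3399, 0.114]
ee_rot: [0.568, 0.818, 0.071, 0.049]
ft_force: [-0.2, 0.5, -3.8]
grip_width: 0.149
```

```bash
python3 - <<'E'
from sash import *
o=st();print(torack(platec(o)),'Frack',cabR(rk).T@o['ft_force'],o['torque'])
shot('side','s13',(200,255,250,310),12)
crop('raw_s13','o15',(195,250,255,310),10,np.concatenate([rkpts(rk)]),'side')
E
```

```text
t 18.53 p [0.4824 0.3399 0.114 ] j [-0.32  0.28 -0.47  1.83  0.24  0.92  1.04] F [-0.25  0.52 -3.76] g 0.149
x [-0.349  0.937  0.   ] z [ 0.161  0.06  -0.985]
[-0.00030453 -0.04420525  0.09804233] Frack [-0.05047931  0.56969912 -3.76258191] [-0.1466708   0.31091432 -0.02350957]
```

View pics/s13.png

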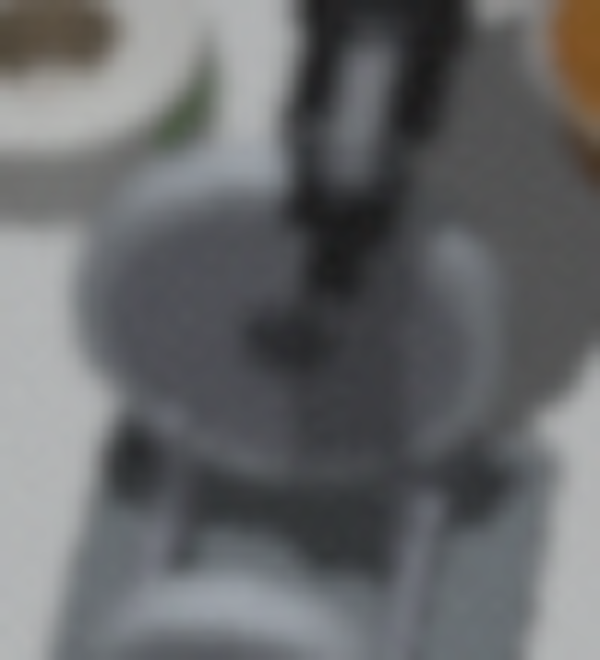

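```bash
python3 - <<'E'
from sash import *
P=[[.026,-.0295,.072],[.026,-.0545,.072],[-.026,-.0295,.072],[-.026,-.0545,.072]]
q=proj('side',W(rk,P));print(((q+.5-[200,255])*12).round(0).tolist())
crop('raw_s13','z6',(205,275,250,305),17); crop('raw_t12','z7',(150,195,190,225),17)
E
```

```text
[[181.0, 410.0], [201.0, 329.0], [405.0, 430.0], [423.0, 349.0]]
```

View pics/z6.png

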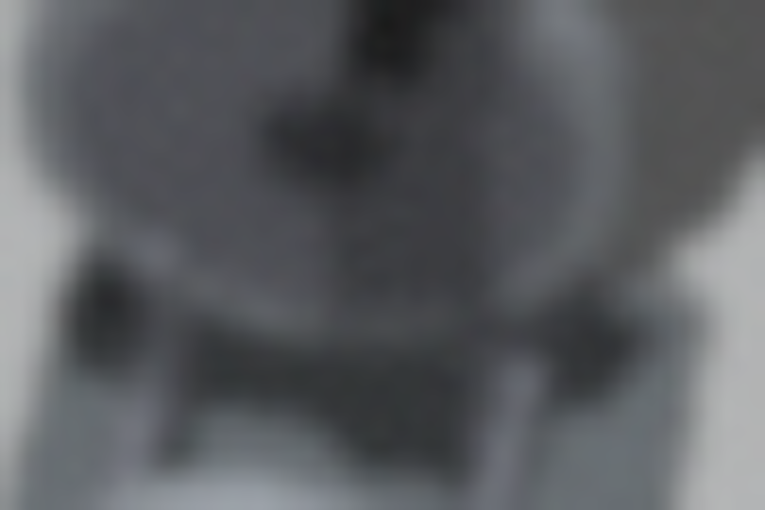

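Call:
{"api": "move_arm", "payload": {
  "claw": [0,0,0,0,0],
  "dp": [
    [0,-0.003,0.015],
    [0,-0.003,0.015],
    [0,-0.003,0.015],
    [0,0,0],
    [0,0,0]
  ],
  "turn": [
    [0,0,0],
    [0,0,0],
    [0,0,0],
    [0,0,0],
    [0,0,0]
  ]
}}

```text
clock: 19.0
position: [0.4822, 0.3398, 0.1048]
ee_rot: [0.568, 0.818, 0.071, 0.049]
ft_force: [0.1, -1.0, -2.8]
grip_width: 0.153
```

```bash
python3 - <<'E'
from sash import *
o=st();print(torack(platec(o)),'Frack',cabR(rk).T@o['ft_force'],o['torque'])
E
```

```text
t 19.00 p [0.4822 0.3398 0.1048] j [-0.32  0.29 -0.47  1.84  0.25  0.9   1.03] F [ 0.13 -0.98 -2.8 ] g 0.153
x [-0.349  0.937  0.   ] z [ 0.161  0.06  -0.985]
[-0.00055324 -0.04423402  0.08881598] Frack [-0.2174928  -0.96816767 -2.80033634] [-0.13367165  0.27545819 -0.01407992]
```

Call:
{"api": "move_arm", "payload": {
  "claw": [0,0,0,0,0],
  "dp": [
    [0,-0.003,0.015],
    [0,-0.003,0.015],
    [0,-0.002,0.01],
    [0,0,0],
    [0,0,0]
  ],
  "turn": [
    [0,0,0],
    [0,0,0],
    [0,0,0],
    [0,0,0],
    [0,0,0]
  ]
}}

```text
clock: 19.42
position: [0.4826, 0.3401, 0.0972]
ee_rot: [0.568, 0.818, 0.072, 0.049]
ft_force: [2.5, 0.2, -0.7]
grip_width: 0.152
```

```bash
python3 - <<'E'
from sash import *
o=st();print(torack(platec(o)),'Frack',cabR(rk).T@o['ft_force'],o['torque'])
E
```

```text
t 19.42 p [0.4826 0.3401 0.0972] j [-0.32  0.3  -0.46  1.84  0.26  0.89  1.02] F [ 2.46  0.18 -0.73] g 0.152
x [-0.349  0.937  0.001] z [ 0.162  0.061 -0.985]
[-7.95559931e-05 -4.40444454e-02  8.12763224e-02] Frack [ 2.36532492 -0.68356463 -0.733492  ] [ 0.11921287 -0.2288963  -0.05336323]
```

Call:
{"api": "move_arm", "payload": {
  "claw": [0,0,0,0,0],
  "dp": [
    [0,0.015,0.003],
    [0,0.01,0.002],
    [0,-0.001,0.008],
    [0,0,0],
    [0,0,0]
  ],
  "turn": [
    [0,0,0],
    [0,0,0],
    [0,0,0],
    [0,0,0],
    [0,0,0]
  ]
}}

```text
clock: 19.83
position: [0.4857, 0.3419, 0.0974]
ee_rot: [0.568, 0.818, 0.07, 0.049]
ft_force: [-18.8, -10.2, 27.7]
grip_width: 0.157
```

```bash
python3 - <<'E'
from sash import *
o=st();print(torack(platec(o)),'Frack',cabR(rk).T@o['ft_force'],o['torque'])
E
```

```text
t 19.83 p [0.4857 0.3419 0.0974] j [-0.32  0.3  -0.46  1.83  0.26  0.89  1.02] F [-18.8  -10.24  27.71] g 0.157
x [-0.35   0.937 -0.001] z [ 0.16   0.059 -0.985]
[ 0.00344779 -0.04350233  0.08139359] Frack [-21.19489878  -3.04469184  27.71012137] [-2.20919025  3.40371402 -0.24814113]
```

Call:
{"api": "move_arm", "payload": {
  "claw": [0,0,0,0],
  "dp": [
    [0,-0.012,-0.008],
    [0,0,0],
    [0,0,0],
    [0,0,0]
  ],
  "turn": [
    [0,0,0],
    [0,0,0],
    [0,0,0],
    [0,0,0]
  ]
}}

```text
clock: 20.17
position: [0.4843, 0.3409, 0.0968]
ee_rot: [0.568, 0.818, 0.071, 0.049]
ft_force: [-5.7, -2.4, 8.3]
grip_width: 0.155
```

```bash
python3 - <<'E'
from sash import *
o=st();print(torack(platec(o)),'Frack',cabR(rk).T@o['ft_force'],o['torque'])
shot('side','s14',(200,255,250,310),12)
E
```

```text
t 20.17 p [0.4843 0.3409 0.0968] j [-0.32  0.3  -0.46  1.84  0.26  0.89  1.02] F [-5.7  -2.4   8.32] g 0.155
x [-0.349  0.937  0.   ] z [ 0.161  0.06  -0.985]
[ 0.00183964 -0.04393761  0.08087483] Frack [-6.18289066 -0.26377625  8.32029284] [-0.5988308   1.24556234 -0.00660073]
```

View pics/s14.png

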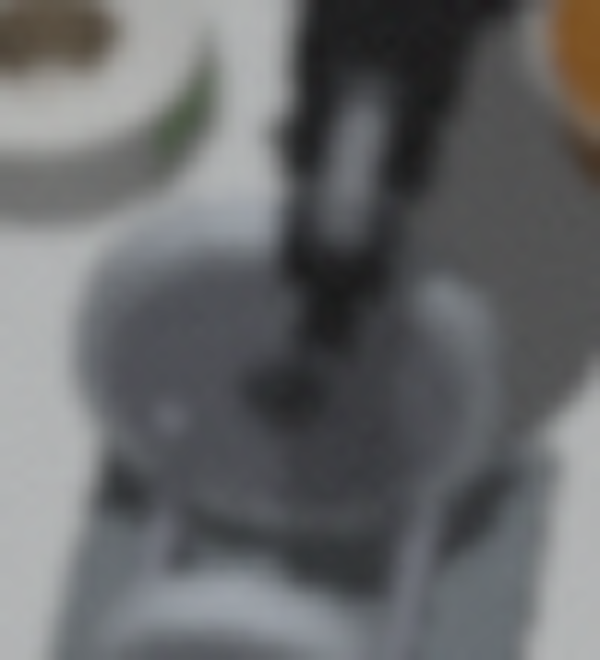

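Call:
{"api": "move_arm", "payload": {
  "claw": [0,0,0,0],
  "dp": [
    [0,-0.006,0],
    [0,0,0],
    [0,0,0],
    [0,0,0]
  ],
  "turn": [
    [0,0,0],
    [0,0,0],
    [0,0,0],
    [0,0,0]
  ]
}}

```text
clock: 20.55
position: [0.4841, 0.3408, 0.0969]
ee_rot: [0.568, 0.818, 0.072, 0.049]
ft_force: [-1.7, -0.4, 6.0]
grip_width: 0.154
```

```bash
python3 - <<'E'
from sash import *
o=st();print(torack(platec(o)),'Frack',cabR(rk).T@o['ft_force'],o['torque'])
print(proj('side',W(rk,[[0,-.033,.077],[0,-.033,.08],[0,.051,.05846]])))
E
```

```text
t 20.55 p [0.4841 0.3408 0.0969] j [-0.32  0.3  -0.46  1.84  0.26  0.89  1.02] F [-1.69 -0.45  6.01] g 0.154
x [-0.349  0.937  0.001] z [ 0.162  0.061 -0.985]
[ 0.00161192 -0.04391863  0.0809394 ] Frack [-1.74209215  0.16874719  6.01446707] [-0.1338789   0.31876765  0.05522102]
[[224.03816084 287.3116295 ]
 [223.98374826 286.57508132]
 [218.79858199 315.77099098]]
```

Call:
{"api": "move_arm", "payload": {
  "claw": [0.2,0.25,0.35,0.35],
  "dp": [
    [0,0,0],
    [0,0,0],
    [0,0,0],
    [0,0,0]
  ],
  "turn": [
    [0,0,0],
    [0,0,0],
    [0,0,0],
    [0,0,0]
  ]
}}

```text
clock: 20.88
position: [0.4834, 0.3402, 0.0959]
ee_rot: [0.568, 0.818, 0.071, 0.049]
ft_force: [0.2, -0.4, 0.3]
grip_width: 0.349
```

```bash
python3 - <<'E'
from sash import *
o=st();print('Frack',cabR(rk).T@o['ft_force']);look(1)
shot('side','s15',(200,255,250,310),12);shot('top','t15',(125,160,205,230),9)
E
```

```text
t 20.88 p [0.4834 0.3402 0.0959] j [-0.32  0.3  -0.46  1.84  0.26  0.89  1.02] F [ 0.23 -0.35  0.33] g 0.349
x [-0.349  0.937  0.   ] z [ 0.161  0.06  -0.985]
Frack [ 0.08905552 -0.40693166  0.32513151]
t 20.88 sash edge s=0.1400 (0.8)
```

View pics/s15.png

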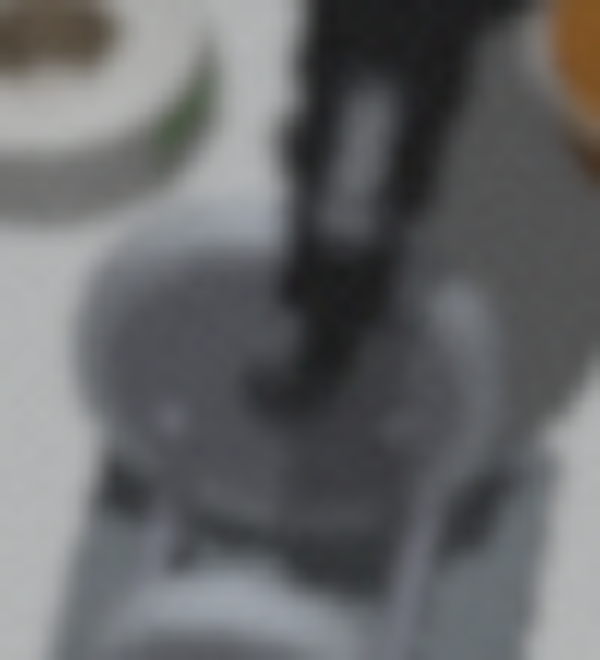

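View pics/t15.png

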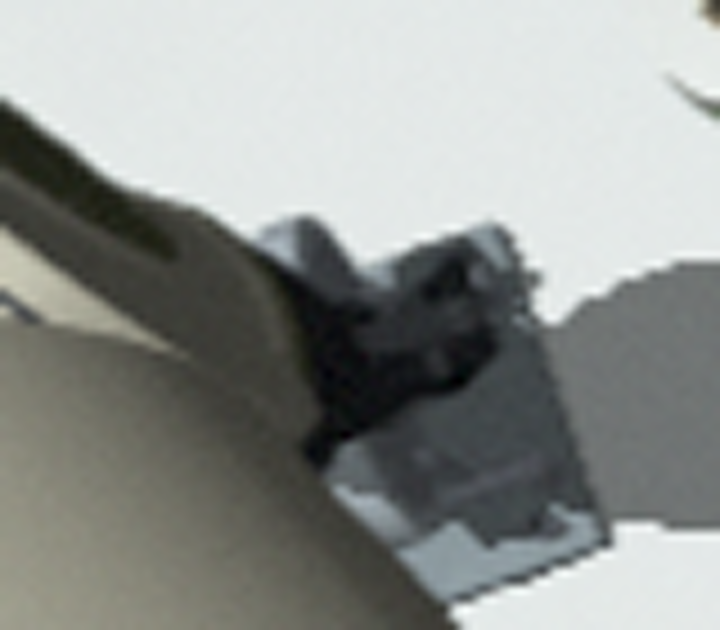

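Call:
{"api": "move_arm", "payload": {
  "claw": [0.35,0.4,0.4,0.4,0.4,0.4,0.4,0.4],
  "dp": [
    [0,0,-0.03],
    [0,0,-0.06],
    [0,0,-0.1],
    [0,0,-0.1],
    [0,0,-0.1],
    [0,0,-0.1],
    [0,0,-0.1],
    [0,0,-0.1]
  ],
  "turn": [
    [0,0,0],
    [0,0,0],
    [0,0,0],
    [0,0,0],
    [0,0,0],
    [0,0,0],
    [0,0,0],
    [0,0,0]
  ]
}}

```text
clock: 21.7
position: [0.4607, 0.3321, 0.2345]
ee_rot: [0.568, 0.818, 0.072, 0.049]
ft_force: [0.9, 0.3, 0.6]
grip_width: 0.399
```

Call:
{"api": "move_arm", "payload": {
  "claw": [0.4,0.4,0.4,0.4,0.4,0.4,0.4],
  "dp": [
    [-0.15,-0.02,0],
    [-0.15,-0.02,0],
    [-0.15,-0.02,0],
    [-0.15,-0.02,0],
    [-0.15,-0.02,0],
    [0,0,0],
    [0,0,0]
  ],
  "turn": [
    [0,0,0],
    [0,0,0],
    [0,0,0],
    [0,0,0],
    [0,0,0],
    [0,0,0],
    [0,0,0]
  ]
}}

```text
clock: 22.28
position: [0.4956, 0.183, 0.2298]
ee_rot: [0.57, 0.817, 0.071, 0.05]
ft_force: [0.7, 1.1, 0.2]
grip_width: 0.401
```

```bash
python3 - <<'E'
from sash import *
st();look(1)
shot('side','s16',None,1.4);shot('top','t16',None,1.4)
crop('raw_s16','z8',(190,255,260,340),7)
crop('raw_t16','z9',(110,165,205,250),8)
E
```

```text
t 22.28 p [0.4956 0.183  0.2298] j [-0.09  0.01 -0.36  1.85  0.02  1.11  1.47] F [0.65 1.08 0.25] g 0.401
x [-0.346  0.938  0.   ] z [ 0.163  0.06  -0.985]
t 22.28 sash edge s=0.1765 (4.5)
```

View pics/s16.png

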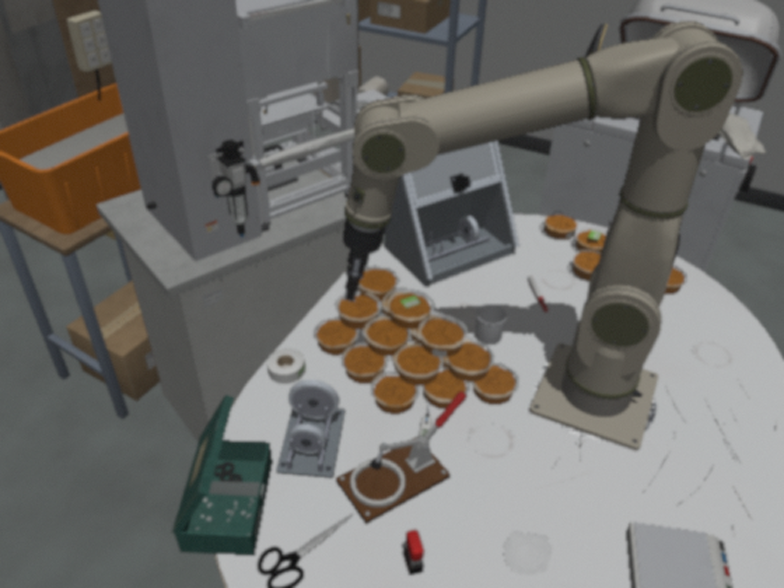

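View pics/t16.png

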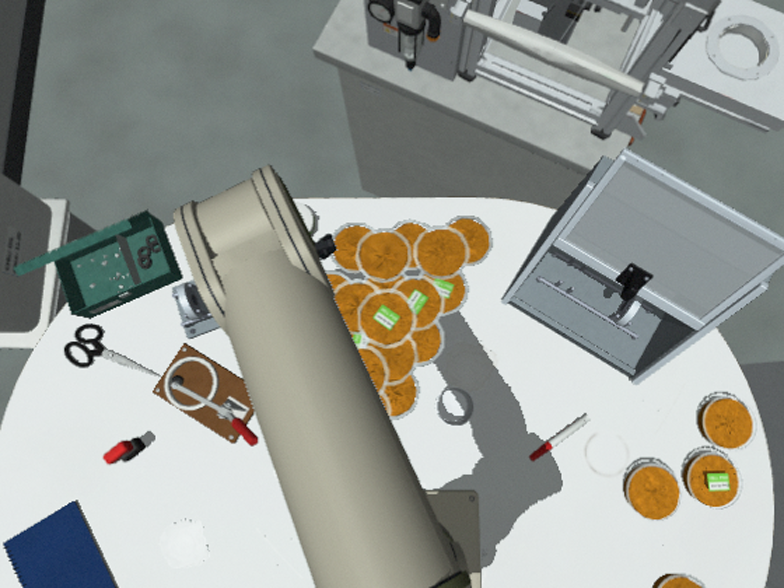

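View pics/z8.png

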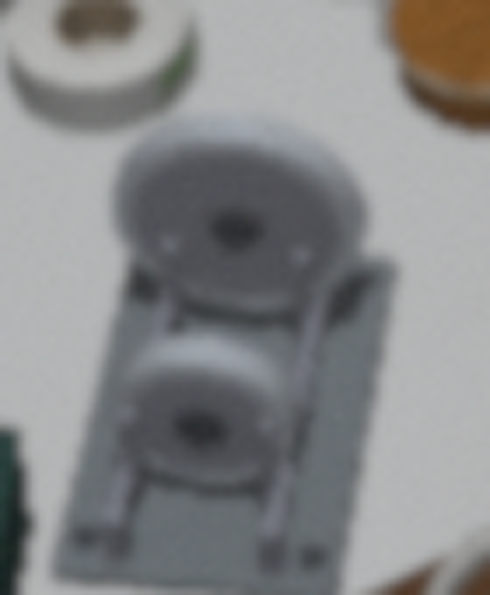

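View pics/z9.png

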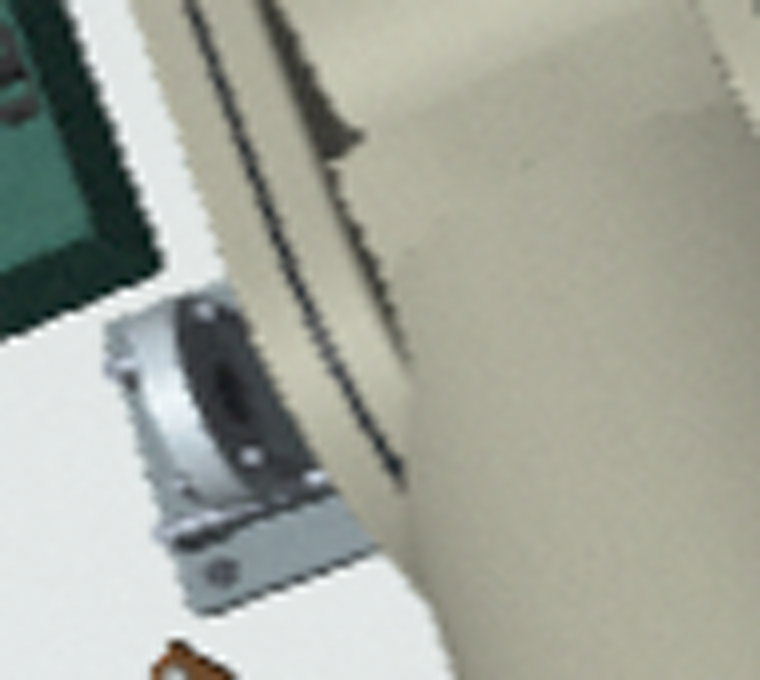

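Call:
{"api": "move_arm", "payload": {
  "claw": [0.4,0.4,0.4,0.4,0.4,0.4,0.4,0.4],
  "dp": [
    [-0.12,-0.02,-0.02],
    [-0.12,-0.02,-0.02],
    [-0.12,-0.02,-0.02],
    [-0.12,-0.02,-0.02],
    [-0.12,-0.02,-0.02],
    [-0.05,0,0],
    [0,0,0],
    [0,0,0]
  ],
  "turn": [
    [0,0,0],
    [0,0,0],
    [0,0,0],
    [0,0,0],
    [0,0,0],
    [0,0,0],
    [0,0,0],
    [0,0,0]
  ]
}}

```text
clock: 23.1
position: [0.5188, 0.0561, 0.2447]
ee_rot: [0.568, 0.819, 0.071, 0.049]
ft_force: [-0.6, 0.2, 0.1]
grip_width: 0.396
```

```bash
python3 - <<'E'
from sash import *
st();look(1)
P=np.concatenate([W(rk,ringy([0,-.042+d,.077],.05,160)) for d in(-.007,.007)])
shot('top','t17',(110,165,205,250),8,P)if 0 else shot('top','t17',(110,165,205,250),8)
crop('raw_t17','o17',(110,165,205,250),8,P,'top')
E
```

```text
t 23.10 p [0.5188 0.0561 0.2447] j [ 0.05 -0.01 -0.22  1.84 -0.04  1.15  1.77] F [-0.57  0.22  0.05] g 0.396
x [-0.35   0.937  0.001] z [ 0.161  0.061 -0.985]
t 23.10 sash edge s=0.1765 (4.5)
```

View pics/o17.png

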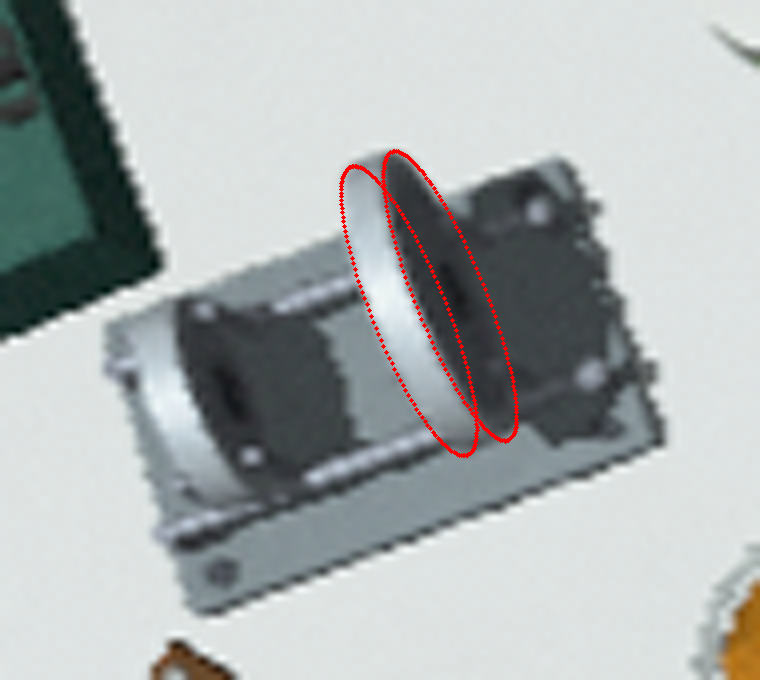

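```bash
python3 -c "
from workcell import manip
print(manip.hand_in())"
```

```text
the job is handed in; nothing more can be done
None
```

I raised the sash, moved the larger plate to the rack's free slot and handed the job in at about 23 s of the 64 s allowed. No verdict was reported.

- **Sash:** I pinched the handle and lifted it. The wrist force put the balance height near 0.175 m, so I let go at 0.1765 m. It stayed within 0.3 mm of that for over half a second after release. It read the same in every later clear check, including the last one before handing in.
- **Large plate:** I took it from the left place, drew it out under the sash and lowered it on edge into the free slot. While lowering, it touched one rod first. My correction then pressed it against the other rod with about 28 N upward and 21 N sideways, so I backed off until it sat evenly on both before opening the fingers.
- **Last checks:** the released plate stands between the tines and matches the model of the home position to about a pixel (2–3 mm) in both cameras. The smaller plates look unmoved; I judged them by eye in the pictures and did not measure them. The robot was clear of everything.
- **Readings that disagreed:**
  - The two cameras placed the rack about 2–3 mm apart, so I shifted the plate 2.5 mm sideways before lowering it.
  - My estimate of the plate's height in the grip read about 4 mm high when it was seated.
  - One sash reading of 0.140 m came while the arm blocked the view, so I discarded it.

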